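# Free a test wheel from its left-hand clamp and hang it up

## Task

The robot wheel is locked in its test stand by the sloping clamp spindle, which has a left-hand thread: turn its red hex knob clockwise (as seen looking at the knob) until the spindle is backed right out, while the wheel stays in its cradle. Then lift the wheel out by the top of its rim, hang it squarely on the J-hook so that the inside of the rim rests on the hook's bar with the top gap between the spokes over it, and let go. Do not drop the wheel on the table, and leave the short blue canister, the two hand tools and the tube clamp where they are.

Things in the scene. Friction and masses are not known exactly. Their poses are not given: they have to be found in the camera images.
- knob_grip (a point): Middle of the red hex knob, on the spindle axis: 46 mm across flats, 53 over corners, 34 mm high. z points outward along the spindle, which slopes 40 deg from vertical, its knob end leaning to the stand's front. Flats face +y, -y and every 60 deg from there; the frame turns with the knob (white stripe on top: +y). Under the knob, 33 mm of bare 16 mm screw, then a 36 mm boss.
- spindle (a joint): Turn of the spindle (rad): 0 = tight, at its stop; grows clockwise, seen looking at the knob's free end (left-hand thread, friction about 0.15 N m, stays where left). Turning clockwise moves knob and spindle outward, 20 mm per turn; the wheel is free from 4.4 rad (250 deg); end stop at 5.2. Starts at 0 to 0.3.
- wheel_center (a point): Centre of the wheel: black tyre on orange rim, 190 mm outer diameter, 24 mm thick, about 0.45 kg; x is its axle. Tyre and rim are one ring, 95 down to 67 mm radius (28 mm deep). Hub 28 mm diameter; four 12 mm spokes at 45 deg, so that the gaps are at top, bottom and sides. It starts upright in the cradle, its top 207 mm above the table.
- cradle (a point): Where the wheel's centre is in the fixed test stand, 112 mm above the table; x along the axle, the knob on the -x side (front, turned to the robot's right). Cheeks 75 mm high hold the wheel with 1.5 mm play; it comes out straight up. Until loosened, the spindle's brass nose stands over the inside of the bottom rim and blocks it. Base 180 mm wide.
- hook_seat (a point): Middle of the upper side of the J-hook's bar, 235 mm above the table. The bar is a level flat steel bar along x, 24 mm wide (y), 12 mm thick; x points from the open, upturned tip (front) to the post (rear). Tip: 12 mm thick, 24 wide, at x = -67 to -55 mm, ending 18 mm above the bar's upper side. Post: from x = +58 mm, up to 238 mm above the table. Nothing is above the bar.
- canister_mid (a point): Centre of a blue canister, 52 mm diameter, 75 mm high, standing beside the test stand. Bystander: leave it alone.
- wrench: Wrench, 140 mm long, lying beside the test stand. Bystander: leave it alone.
- screwdriver: Screwdriver, 150 mm long, lying beside the hook stand. Bystander: leave it alone.
- elbow: Grey tube clamp, 50 x 30 x 60 mm high, standing beside the hook stand. Bystander: leave it alone.
Mind the look-alikes: they are no part of the job. What is meant by the part that bears wheel_center is not pink, and is the larger of those in its own colour.

How it is judged:
By the outcome, as a careful person would: the job done as asked, in the order asked, and still so for the second after the job is handed in, with the robot touching nothing.
It also fails if it takes over 67 s, if anything falls off the work surface, if the arm or the gripper's body presses on something with over 40 N, if the wrist force passes 120 N, or if a joint passes its speed limit or range.

## Robot

A 6-joint arm with a two-finger parallel gripper is mounted at the origin on the work surface. World frame = base frame: x ahead of the robot, y to its left, z up, the work surface at z = 0. Lengths are in m, angles in rad, forces in N, time in s.
With the tool pointing down it reaches from about 0.35 to 0.8 m from the base axis. Payload 7.3 kg.
Tool frame: the origin (TCP) lies at the very end of the fingers, on their centre line; the grasp point (between the pads) lies 19 mm behind it; z points along the fingers, y is the direction in which the jaws open and shut (so a half turn about z gives the same grasp; the last joint's range is limited). The gripper opens to 85 mm and grips with 20 to 120 N. Pads are 22 mm wide; open, the fingers measure 114 mm over their backs; the gripper's body (76 mm by 85 mm) begins 54 mm behind the grasp point. The pads swing forward as they close: fully open they stand 13 mm farther back than shut.
Start: joints at [-1.452, 0.342, 1.524, -0, 1.275, -0.146], TCP at [0.137, -0.507, 0.231] pointing down, gripper open.
Joint ranges: [-2.53, 2.53], [-0.77, 2.02], [0.04, 2.7], [-1, 4.14], [0.28, 2.66], [-3.11, 3.11]. Speed limits (rad/s): [2.57, 2.57, 3.14, 3.14, 3.14, 3.14].

## Interface

Orientations are given as [roll, pitch, yaw] about the fixed x, y, z axes, in that order (R = Rz(yaw) Ry(pitch) Rx(roll)).
In Python, from rig import status, snapshot, workorder gives the robot as it stands.
- The arm moves only by the tool play_rows, never from a script. Its argument "commands" is a list of rows, each an object of numbers: "tx", "ty", "tz": the shift along the tool's x, y, z in cm; "roll": the turn about the tool's z in rad. A call has 1 to 5 rows; each row is the pose to reach, as a shift and turn from the pose commanded when the call began, along the tool's axes at that moment; what a row does not reach only later rows make up. A row lasts 1/10 s, in which the tool goes at most 50 mm and 8.59 degrees, less where a joint would pass 70% of its speed; a pose out of reach is approached as far as the arm can. A call with a gripper value outside its range is refused whole. "jaw" is the opening in per cent of the stroke, from 0 (shut) to 100 (fully open), set as the call begins (left out, the last holds). The fingers move at their own pace and stop on an object; "squeeze" is the grip in N (left out, the last holds). Time passes only in rows, so rows that repeat a pose let the fingers close. It gives the time, the measured TCP pose, the force and the opening at its end, in the units of the state.
- status.read_state(): the state, without advancing time (a new reading comes with each control period).
- snapshot(name): name is "scene" or "top"; returns a dict with "img" (384x512x3 uint8, red, green, blue), "intrinsics" (3x3 intrinsics, pixels), "k1" (the pictures are not rectified: a ray, as slopes to the right and down, at radius r is drawn at 1 + k1 r^2 times it, then the intrinsics apply), "xyz" and "rotation" of the camera in the world. Camera axes: x right, y down, z forward; pixel columns grow to the right and rows downward; lengths in m; the calibration is good to about 2 mm. A picture is of the moment at which its call begins. There is no depth.
- workorder.job_done(): hands the job in, once; it reports no verdict.
The state is a dict: "clock": time; "joint_pos": joint angles; "joint_velocities": joint speeds; "tau": joint torques, N m; "tool_pos": TCP position; "tool_rot": TCP orientation; "ft_force": force on the tool from outside, world axes, zero at the start; "wrist_torque": the same for the moment, N m; "gripper_width": finger opening in m.
Only numpy, scipy, OpenCV 4.12 (cv2) and the standard library are available. Lean on these libraries where they do the work, as an engineer would, in place of code of your own. Each camera call takes 0.05 s, during which the arm holds its last target.

## Working session

There is one attempt and no reset: what is moved stays moved. The work goes in short steps, Python scripts to look and compute and a tool call to move; the robot and the scene stay as the last step left them, time stands still between calls to the robot, and variables do not carry over. Pictures are saved under pics/ and viewed, and the job is handed in when it is done.

Besides the shell and the picture viewer there is one more tool, called after "Request:" as a command line: name --argument value ..., lists and objects as JSON in quotes. play_rows: Moves the arm, as the interface text tells. Its arguments: {"type":"object","properties":{"commands":{"type":"array"},"jaw":{"type":"number"},"squeeze":{"type":"number"}},"required":["commands"]}

```bash
ls -la; mkdir -p pics
python3 - <<'E'
from rig import status, snapshot
import cv2
print(status.read_state())
for n in ("scene","top"):
    s=snapshot(n); cv2.imwrite(f"pics/{n}0.png",s["img"][:,:,::-1]); print(n,s["intrinsics"],s["k1"],s["xyz"],s["rotation"])
E
```

```text
total 12
drwxr-xr-x  3 agent agent 4096 Dec  7 15:30 .
drwxr-xr-x 23 root  root  4096 Dec  7 15:30 ..
drwxr-xr-x  2 agent agent 4096 Dec  7 15:30 pics
{'clock': 0.0, 'joint_pos': array([-1.45200765e+00,  3.42695501e-01,  1.52502806e+00, -2.69198506e-05,
        1.27539230e+00, -1.46012584e-01]), 'joint_velocities': array([ 0.00015105, -0.00259888,  0.00222092,  0.00035861,  0.00035391,
       -0.00159634]), 'tau': array([-1.69534046e-04, -4.33671463e+01, -2.46010619e+01, -8.35650508e-05,
        7.87014957e-03,  1.14907363e-05]), 'tool_pos': array([ 0.13736038, -0.50629235,  0.23063623]), 'tool_rot': array([-3.14008191e+00, -1.96150073e-04,  2.64808973e-01]), 'ft_force': array([-0.19286722, -0.3909341 , -0.85913988]), 'wrist_torque': array([ 0.00929326, -0.00901722,  0.06702766]), 'gripper_width': 0.08540509196667208}
scene [[448.166257     0.         259.54862765]
 [  0.         448.166257   185.33194594]
 [  0.           0.           1.        ]] -0.05857154753076967 [ 1.09658254 -0.33285755  1.18842441] [-2.60033338e+00 -9.35674823e-04  1.09623539e+00]
top [[492.1847817    0.         248.35225738]
 [  0.         492.1847817  186.15194027]
 [  0.           0.           1.        ]] -0.0603092991625437 [ 0.19802752 -0.01695623  1.8383333 ] [-2.93047263e+00 -2.51308480e-03 -1.62297814e+00]
```

View pics/scene0.png

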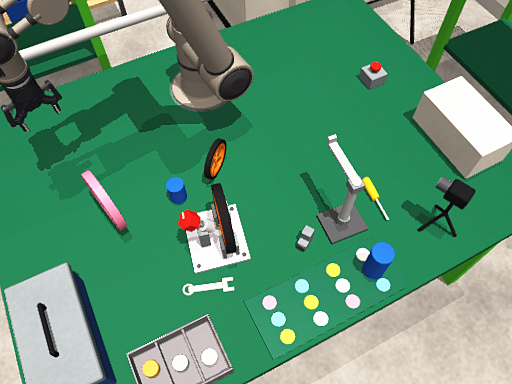

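View pics/top0.png

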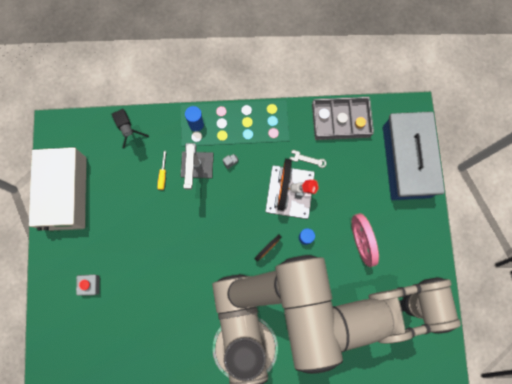

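```bash
cat > h.py <<'E'
import numpy as np, cv2
from scipy.spatial.transform import Rotation as R
from rig import status, snapshot
def rm(rpy): return R.from_euler('xyz',rpy).as_matrix()
class Cam:
    def __init__(s,name):
        d=snapshot(name); s.img=d["img"]; s.K=np.array(d["intrinsics"]); s.k=d["k1"]; s.p=np.array(d["xyz"]); s.R=rm(d["rotation"])
        s.D=np.array([s.k,0,0,0,0.])
    def proj(s,P):
        c=(np.atleast_2d(P)-s.p)@s.R; rv=np.zeros(3)
        return cv2.projectPoints(c.reshape(-1,1,3),rv,rv,s.K,s.D)[0][:,0]
    def ray(s,uv):
        n=cv2.undistortPoints(np.array(uv,float).reshape(-1,1,2),s.K,s.D,None,None)[:,0]
        d=np.c_[n,np.ones(len(n))]@s.R.T
        return d/np.linalg.norm(d,axis=1)[:,None]
    def plane(s,uv,z):
        d=s.ray(uv); t=(z-s.p[2])/d[:,2]; return s.p+d*t[:,None]
    def crop(s,name,x0,y0,x1,y1,f):
        c=cv2.resize(s.img[y0:y1,x0:x1,::-1],None,fx=f,fy=f,interpolation=cv2.INTER_CUBIC); cv2.imwrite("pics/"+name,c)
def tri(c1,u1,c2,u2):
    A=[];b=[]
    d1=c1.ray([u1])[0]; d2=c2.ray([u2])[0]
    M=np.c_[d1,-d2]; t=np.linalg.lstsq(M,c2.p-c1.p,rcond=None)[0]
    a=c1.p+d1*t[0]; b=c2.p+d2*t[1]; return (a+b)/2, np.linalg.norm(a-b)
E
python3 - <<'E'
from h import *
s=Cam("scene"); s.crop("s1.png",150,130,270,280,5) if 0 else s.crop("s1.png",160,165,260,275,5)
s.crop("s2.png",290,120,400,250,4)
t=Cam("top"); t.crop("t1.png",250,140,340,260,5); t.crop("t2.png",140,130,250,230,5)
E
```

```text
(no output)
```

View pics/s1.png

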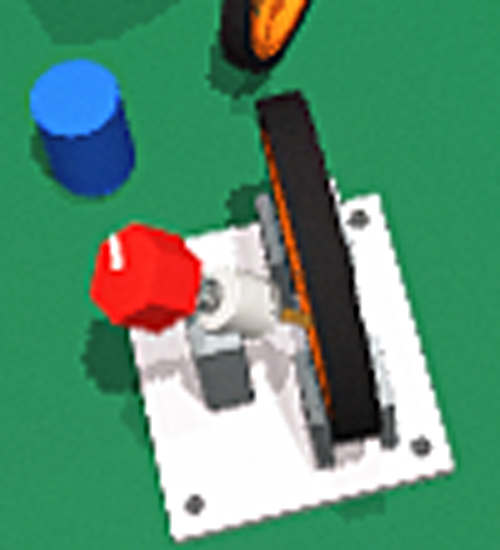

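View pics/s2.png

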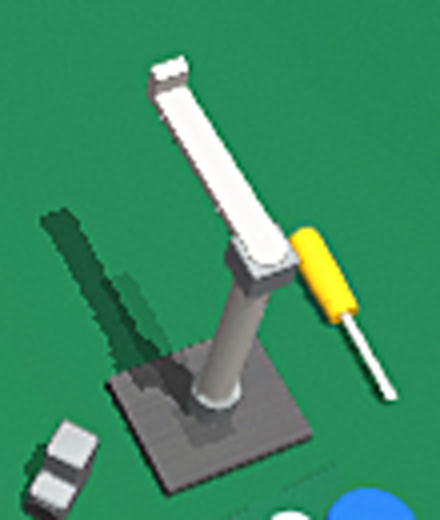

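View pics/t1.png

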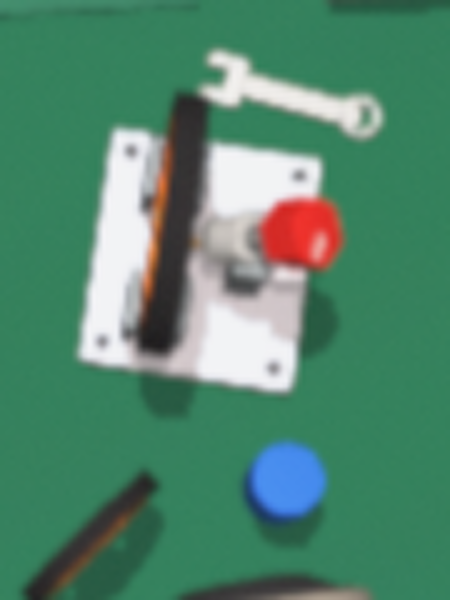

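View pics/t2.png

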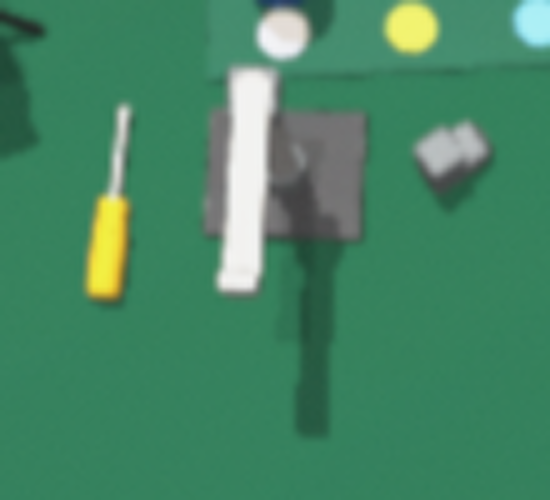

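```bash
cat > m1.py <<'E'
from h import *
def biggest(m,seed=None):
    n,l,st,c=cv2.connectedComponentsWithStats(m.astype(np.uint8))
    if seed is not None:
        i=min(range(1,n),key=lambda i:np.hypot(*(c[i]-seed))-0.0*st[i,4] if st[i,4]>15 else 1e9)
    else: i=1+np.argmax(st[1:,4])
    return (l==i)
s=Cam("scene"); t=Cam("top")
S=s.img.astype(int);T=t.img.astype(int)
def red(I): return (I[...,0]>150)&(I[...,1]<80)&(I[...,2]<80)
def hull(m):
    c=max(cv2.findContours(m.astype(np.uint8),0,1)[0],key=cv2.contourArea); h=cv2.convexHull(c); M=cv2.moments(h); return (M['m10']/M['m00'],M['m01']/M['m00']),h
ks,_=hull(biggest(red(S),(190,219)));kt,_=hull(biggest(red(T),(310,187)))
print("knob",ks,kt,tri(s,ks,t,kt))
# canister
def blue(I): return (I[...,2]>120)&(I[...,0]<100)&(I[...,2]>I[...,1]+40)
cs,_=hull(biggest(blue(S),(176,190)));ct,_=hull(biggest(blue(T),(307,237)))
print("can",cs,ct,tri(s,cs,t,ct), t.plane([ct],.07))
# plate corners seen by eye: scene crop /5+(160,165); top crop /5 +(250,140)
pc=np.array([[382,195],[452,466],[175,540]])/5.+[160,165]
print("plate scene z=.01\n",s.plane(pc,.01))
pt=np.array([[113,127],[322,158],[293,392],[78,360]])/5.+[250,140]
print("plate top z=.01\n",t.plane(pt,.01))
# tyre top points: scene tread centre line
E
python3 m1.py
```

```text
knob (188.66328991799324, 220.46550892426433) (309.80683156654885, 186.48056537102474) (array([ 0.54834819, -0.25720041,  0.14196524]), np.float64(0.001057193601025234))
can (176.1065967671472, 189.64045434687634) (306.9907975460123, 235.8885480572597) (array([ 0.38520732, -0.2452907 ,  0.0440657 ]), np.float64(0.0012444336807082177)) [[ 0.38234216 -0.24258531  0.07      ]]
plate scene z=.01
 [[ 0.49333669 -0.09962763  0.01      ]
 [ 0.66693908 -0.13968874  0.01      ]
 [ 0.63636075 -0.29499879  0.01      ]]
plate top z=.01
 [[ 0.66557647 -0.13909914  0.01      ]
 [ 0.63294544 -0.29751807  0.01      ]
 [ 0.45385137 -0.26127475  0.01      ]
 [ 0.48653805 -0.10153217  0.01      ]]
```

```bash
cat > m2.py <<'E'
from m1 import *
yaw=np.radians(78.3); ex=np.array([np.cos(yaw),np.sin(yaw)]); ey=np.array([-ex[1],ex[0]])
pcen=np.array([0.5597,-0.1999])
def loc(P): d=P[:,:2]-pcen; return np.c_[d@ex,d@ey]
dark=lambda I:(I.max(2)<70)
for nm,c,I,box in (("scene",s,S,(205,180,240,262)),("top",t,T,(270,155,297,215))):
    x0,y0,x1,y1=box; m=dark(I)[y0:y1,x0:x1]
    for r in range(0,m.shape[0],5):
        w=np.where(m[r])[0]
        if len(w)<4: continue
        a,b=w[0]+x0-.5,w[-1]+x0+.5
        print(nm,r+y0,a,b,loc(c.plane([(a,r+y0),(b,r+y0)],.207)).round(4).tolist())
print("knob loc",loc(np.array([[.5483,-.2572,0]])))
E
python3 m2.py | grep -v plate
```

```text
knob (188.66328991799324, 220.46550892426433) (309.78250591016547, 186.48817966903073) (array([ 0.5483279 , -0.25715886,  0.14190284]), np.float64(0.0011350777058849802))
can (176.1065967671472, 189.64045434687634) (307.00203873598366, 235.90723751274206) (array([ 0.38515167, -0.24531032,  0.04399034]), np.float64(0.0012979139872223663)) [[ 0.38227268 -0.24262073  0.07      ]]
 [[ 0.49333669 -0.09962763  0.01      ]
 [ 0.66693908 -0.13968874  0.01      ]
 [ 0.63636075 -0.29499879  0.01      ]]
 [[ 0.66557647 -0.13909914  0.01      ]
 [ 0.63294544 -0.29751807  0.01      ]
 [ 0.45385137 -0.26127475  0.01      ]
 [ 0.48653805 -0.10153217  0.01      ]]
scene 185 210.5 220.5 [[0.0165, 0.05], [0.0412, 0.0432]]
scene 190 211.5 222.5 [[0.0158, 0.0348], [0.0427, 0.0274]]
scene 195 213.5 224.5 [[0.0175, 0.0192], [0.0443, 0.0118]]
scene 200 215.5 224.5 [[0.0192, 0.0037], [0.041, -0.0023]]
scene 205 216.5 226.5 [[0.0185, -0.0109], [0.0425, -0.0175]]
scene 210 217.5 227.5 [[0.0178, -0.0253], [0.0417, -0.0319]]
scene 215 219.5 229.5 [[0.0195, -0.0402], [0.0432, -0.0467]]
scene 220 220.5 230.5 [[0.
[... 306 characters left out ...]
4, -0.1218], [0.0382, -0.1281]]
scene 250 222.5 236.5 [[0.0056, -0.1323], [0.0374, -0.1411]]
top 160 284.5 290.5 [[0.046, -0.0645], [0.0256, -0.0677]]
top 165 284.5 290.5 [[0.0436, -0.047], [0.0233, -0.0501]]
top 170 284.5 289.5 [[0.0412, -0.0295], [0.0243, -0.0321]]
top 175 284.5 289.5 [[0.0388, -0.0121], [0.022, -0.0147]]
top 180 283.5 288.5 [[0.0398, 0.0057], [0.023, 0.0031]]
top 185 282.5 287.5 [[0.0408, 0.0235], [0.024, 0.0209]]
top 190 281.5 286.5 [[0.0418, 0.0412], [0.025, 0.0386]]
top 195 280.5 286.5 [[0.0427, 0.0588], [0.0227, 0.0557]]
top 200 279.5 285.5 [[0.0437, 0.0763], [0.0237, 0.0732]]
top 205 277.5 284.5 [[0.048, 0.0942], [0.0247, 0.0907]]
knob loc [[-0.05842124 -0.00045657]]
```

```bash
cat > m3.py <<'E'
from h import *
s=Cam("scene"); t=Cam("top")
pt=lambda a:np.array(a)/5.+[140,130]
ps=lambda a:np.array(a)/4.+[290,120]
# edge points via threshold of white along rows in top
T=t.img.astype(int); m=T.min(2)>170
for r in range(148,198,6):
    w=np.where(m[r,175:205])[0]+175
    if len(w): 
        P=t.plane([(w[0]-.5,r),(w[-1]+.5,r)],.235); print("top",r,w[0],w[-1],P[:,:2].round(4).tolist(),P.mean(0).round(4))
print("tip top corners(.253)",t.plane(pt([[217,292],[260,293]]),.253).round(4).tolist())
print("post end (.238)",t.plane(pt([[232,68],[276,70]]),.238).round(4).tolist())
S=s.img.astype(int); m=S.min(2)>150
for r in range(144,180,5):
    w=np.where(m[r,325:365])[0]+325
    if len(w): 
        P=s.plane([(w[0]-.5,r),(w[-1]+.5,r)],.235); print("scene",r,w[0],w[-1],P[:,:2].round(4).tolist())
print("scene tip top(.253)",s.plane(ps([[152,72],[183,57],[188,72],[152,86]]),.253).round(4).tolist())
print("post end (.238)",s.plane(ps([[298,258],[262,276]]),.238).round(4).tolist())
E
python3 m3.py
```

```text
top 148 186 194 [[0.6841, 0.1671], [0.6825, 0.1365]] [0.6833 0.1518 0.235 ]
top 154 186 193 [[0.663, 0.1676], [0.6616, 0.1405]] [0.6623 0.1541 0.235 ]
top 160 186 192 [[0.642, 0.1681], [0.6408, 0.1445]] [0.6414 0.1563 0.235 ]
top 166 185 192 [[0.6213, 0.172], [0.6199, 0.1451]] [0.6206 0.1585 0.235 ]
top 172 185 192 [[0.6005, 0.1725], [0.5991, 0.1456]] [0.5998 0.1591 0.235 ]
top 178 185 191 [[0.5799, 0.173], [0.5786, 0.1496]] [0.5792 0.1613 0.235 ]
top 184 184 191 [[0.5595, 0.1768], [0.5581, 0.1501]] [0.5588 0.1635 0.235 ]
tip top corners(.253) [[0.5406, 0.1754, 0.253], [0.5385, 0.1471, 0.253]]
post end (.238) [[0.6986, 0.1633, 0.238], [0.6956, 0.1335, 0.238]]
scene 144 329 338 [[0.5571, 0.1494], [0.5691, 0.173]]
scene 149 330 341 [[0.5721, 0.1432], [0.5864, 0.1713]]
scene 154 335 344 [[0.5916, 0.1464], [0.6034, 0.1696]]
scene 159 338 347 [[0.6085, 0.1449], [0.6203, 0.168]]
scene 164 341 350 [[0.6251, 0.1434], [0.6368, 0.1664]]
scene 169 344 353 [[0.6415, 0.142], [0.6532, 0.1648]]
scene 174 347 356 [[0.6578, 0.1406], [0.6693, 0.1632]]
scene 179 348 360 [[0.6714, 0.1347], [0.6864, 0.1639]]
scene tip top(.253) [[0.5502, 0.1494, 0.253], [0.549, 0.174, 0.253], [0.5609, 0.1704, 0.253], [0.5599, 0.1434, 0.253]]
post end (.238) [[0.7057, 0.1622, 0.238], [0.7063, 0.135, 0.238]]
```

```bash
cat >> h.py <<'E'
def goto(P,jaw_heading_deg,st=None):
    """shift (cm, tool axes) and roll (rad) to bring TCP to P with jaw (tool y) heading, nearest half turn variants"""
    st=st or status.read_state(); p=np.array(st['tool_pos']); M=rm(st['tool_rot'])
    d=(np.array(P)-p)@M*100
    h=np.degrees(np.arctan2(M[1,1],M[0,1]))
    r=(h-jaw_heading_deg+180)%360-180
    alt=r-180 if r>0 else r+180
    print("t=%.2f tcp"%st['clock'],p.round(4),"head %.1f"%h,"w %.1f"%(st['gripper_width']*1e3),"F",np.round(st['ft_force'],1),"j",np.round(st['joint_pos'],2))
    print("  tx %.2f ty %.2f tz %.2f roll %.3f (alt %.3f)"%(*d,np.radians(r),np.radians(alt)))
E
python3 - <<'E'
from h import *
s=Cam("scene");t=Cam("top")
t.crop("t3.png",340,200,400,280,6); s.crop("s3.png",70,150,140,240,6)
print(tri(s,(104,200),t,(365,241)))
print(tri(s,(216,158),t,(268,248)))
goto((.548,-.257,.33),-11.7)
E
```

```text
(array([ 0.35113701, -0.44453223,  0.08907532]), np.float64(0.002807407823353334))
(array([ 0.34759972, -0.09812822,  0.06270433]), np.float64(0.0038928911969112524))
t=0.60 tcp [ 0.1374 -0.5067  0.2313] head -74.8 w 85.7 F [-0.2  0.6 -0.8] j [-1.45  0.34  1.52 -0.    1.28 -0.15]
  tx 46.16 ty -13.35 tz -9.87 roll -1.102 (alt 2.040)
```

View pics/s3.png

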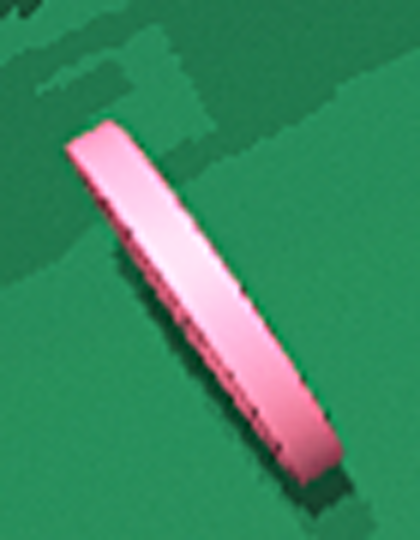

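Candidates. Wheel: the large black/orange one in the white stand at scene (224,220), the small black/orange one at (216,158), and the pink one at (104,200). The job needs the largest non-pink one, in the stand, and crop s1 confirms it with the brass nose over its rim. Knob: the red hex at (189,220) on the spindle, chosen over the red button at (375,67). The bystander canister is the short one at (176,190); the tall one is at (380,258).

The moves only allow roll about a vertical tool. So I'll turn the knob in short strokes, gripping opposite flats and re-gripping each time.

Request:
play_rows --commands '[{"tz": -5},{"tz": -10},{"tx": 5,"ty": -1.5,"tz": -10,"roll": -0.15},{"tx": 10,"ty": -3,"tz": -10,"roll": -0.3},{"tx": 15,"ty": -4.5,"tz": -10,"roll": -0.45}]' --jaw 100

```text
$.commands[0]: bad value
```

```bash
python3 -c "
from h import *
goto((.548,-.257,.26),-11.7)"
```

```text
t=0.60 tcp [ 0.1374 -0.5067  0.2313] head -74.8 w 85.7 F [-0.2  0.6 -0.8] j [-1.45  0.34  1.52 -0.    1.28 -0.15]
  tx 46.16 ty -13.35 tz -2.87 roll -1.102 (alt 2.040)
```

Request:
play_rows --commands '[{"tx": 0,"ty": 0,"tz": -5,"roll": 0},{"tx": 0,"ty": 0,"tz": -10,"roll": 0},{"tx": 5,"ty": -1.5,"tz": -10,"roll": -0.15},{"tx": 10,"ty": -3,"tz": -10,"roll": -0.3},{"tx": 15,"ty": -4.5,"tz": -10,"roll": -0.45}]' --jaw 100

```text
clock: 1.1
tool_pos: [0.2658, -0.4267, 0.3317]
tool_rot: [3.141, 0.0, 0.719]
ft_force: [0.3, -0.8, 0.5]
gripper_width: 0.0857
```

```bash
python3 -c "
from h import *
goto((.548,-.257,.26),-11.7)"
```

```text
t=1.10 tcp [ 0.2658 -0.4267  0.3317] head -48.8 w 85.7 F [ 0.3 -0.8  0.5] j [-1.17  0.24  1.39  0.    1.51 -0.31]
  tx 32.41 ty 5.83 tz 7.17 roll -0.647 (alt 2.494)
```

Request:
play_rows --commands '[{"tx": 5,"ty": 0.8,"tz": 0,"roll": -0.1},{"tx": 10,"ty": 1.7,"tz": 0,"roll": -0.2},{"tx": 17,"ty": 3,"tz": 1,"roll": -0.3},{"tx": 25,"ty": 4.5,"tz": 4,"roll": -0.35},{"tx": 32.4,"ty": 5.8,"tz": 7,"roll": -0.43}]'

```text
clock: 1.6
tool_pos: [0.4763, -0.3011, 0.2924]
tool_rot: [3.14, 0.001, 1.148]
ft_force: [0.0, -0.2, 0.4]
gripper_width: 0.0857
```

Request:
play_rows --commands '[{"tx": 0,"ty": 0,"tz": 0,"roll": 0},{"tx": 0,"ty": 0,"tz": 0,"roll": 0}]'

```text
clock: 1.8
tool_pos: [0.4749, -0.3016, 0.2916]
tool_rot: [-3.14, 0.0, 1.147]
ft_force: [-0.3, -0.6, 0.4]
gripper_width: 0.0856
```

```bash
python3 -c "
from h import *
goto((.548,-.257,.121),-24)
s=Cam('scene');s.crop('s4.png',130,130,280,280,4);t=Cam('top');t.crop('t4.png',240,130,360,230,5)"
```

```text
t=1.80 tcp [ 0.4749 -0.3016  0.2916] head -24.3 w 85.6 F [-0.3 -0.6  0.4] j [-0.7   0.38  1.31 -0.    1.46 -0.28]
  tx 7.07 ty 4.85 tz 17.05 roll -0.005 (alt 3.136)
```

View pics/s4.png

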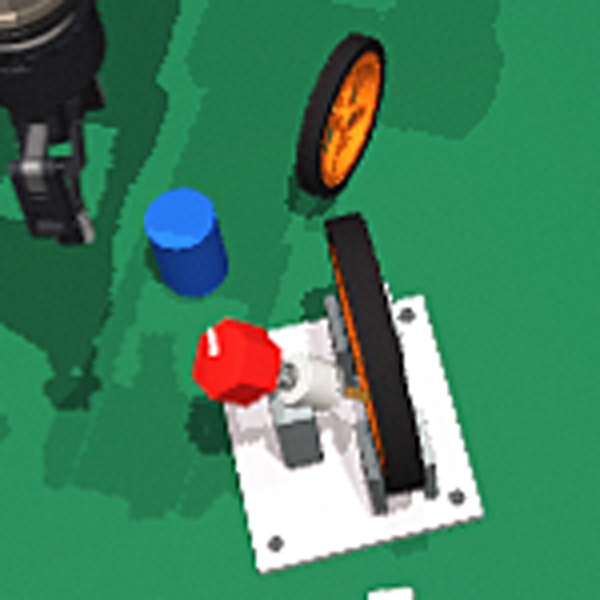

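```bash
cat > stripe.py <<'E'
from h import *
yaw=np.radians(78.3); ex=np.array([np.cos(yaw),np.sin(yaw),0]); ey=np.array([-ex[1],ex[0],0]); ez=np.array([0,0,1.])
a=-np.sin(np.radians(40))*ex+np.cos(np.radians(40))*ez
ux=np.cross(ey,a)   # knob x at zero (x = y x z)
def theta(c,K,box):
    x0,y0,x1,y1=box; I=c.img[y0:y1,x0:x1].astype(int)
    # white stripe within red hull
    red=(I[...,0]>120)&(I[...,1]<90)&(I[...,2]<90)
    h=cv2.convexHull(max(cv2.findContours(red.astype(np.uint8),0,1)[0],key=cv2.contourArea))
    hm=cv2.fillConvexPoly(np.zeros(red.shape,np.uint8),h,1)>0
    w=hm&(I[...,1]>120)&(I[...,2]>120)
    ys,xs=np.where(w); 
    M=cv2.moments(h); cen=(M['m10']/M['m00']+x0,M['m01']/M['m00']+y0)
    if len(xs)==0: print("no stripe",cen); return cen
    uv=(xs.mean()+x0,ys.mean()+y0)
    top=K+.017*a; d=c.ray([uv])[0]; P=c.p+d*(((top-c.p)@a)/(d@a)); v=P-top
    # clockwise looking at knob from outside: from +y rotates toward ... clockwise about a = negative about a
    x,y=v@ux,v@ey
    print("cen",np.round(cen,1),"stripe px",np.round(uv,1),"n",len(xs),"r mm %.1f"%(1e3*np.hypot(x,y)),"theta deg %.1f"%np.degrees(np.arctan2(x,y)))
    return cen
if __name__=="__main__":
    s=Cam("scene");t=Cam("top"); K=np.array([.5483,-.2572,.142])
    k1=theta(s,K,(175,205,205,235)); k2=theta(t,K,(300,178,322,200)); print(tri(s,k1,t,k2))
    goto((.548,-.257,.121),-24)
E
python3 stripe.py
```

```text
cen [188.7 220.4] stripe px [187.1 219. ] n 22 r mm 11.7 theta deg 117.1
cen [308.8 185.7] stripe px [313.5 187.5] n 2 r mm 4.5 theta deg -9.8
(array([ 0.55016477, -0.25538321,  0.1444385 ]), np.float64(0.005114723711085617))
t=2.00 tcp [ 0.4737 -0.3034  0.2931] head -24.5 w 85.7 F [0.3 0.  0.3] j [-0.71  0.37  1.31 -0.    1.46 -0.28]
  tx 7.32 ty 4.81 tz 17.21 roll -0.009 (alt 3.132)
```

Run:
```python
from stripe import *
s=Cam("scene");t=Cam("top");K=np.array([.5483,-.2572,.142]);top=K+.017*a
for c,uvs in ((s,[(182.2,212.2),(183.,215.),(184.2,218.5)]),(t,[(313.7,188.5),(313.5,190.5)])):
    for uv in uvs:
        d=c.ray([uv])[0]; P=c.p+d*(((top-c.p)@a)/(d@a)); v=P-top; x,y=v@ux,v@ey
        print("r %.1f th %.1f"%(1e3*np.hypot(x,y),np.degrees(np.arctan2(x,y))))
    print(c.proj([top,top+.023*ey,K]).round(1))
```

```text
r 21.6 th -3.0
r 12.7 th -2.0
r 1.8 th 38.9
[[184.  219.2]
 [182.4 211.5]
 [188.9 220.4]]
r 8.0 th -17.4
r 15.1 th -10.2
[[313.5 186.2]
 [312.7 192.6]
 [310.  186.5]]
```

Request:
play_rows --commands '[{"tx": 3.7,"ty": 2.4,"tz": 2,"roll": -0.03},{"tx": 7.3,"ty": 4.8,"tz": 4.5,"roll": -0.07},{"tx": 7.3,"ty": 4.8,"tz": 9,"roll": -0.07},{"tx": 7.3,"ty": 4.8,"tz": 11,"roll": -0.07},{"tx": 7.3,"ty": 4.8,"tz": 11,"roll": -0.07}]'

```text
clock: 2.6
tool_pos: [0.5465, -0.2552, 0.179]
tool_rot: [-3.135, -0.001, 1.214]
ft_force: [-0.3, -0.4, -0.2]
gripper_width: 0.0855
```

```bash
python3 -c "
from h import *
goto((.548,-.257,.121),-20)
s=Cam('scene');s.crop('s5.png',130,130,280,280,4);t=Cam('top');t.crop('t5.png',240,130,360,230,5)"
```

```text
t=2.60 tcp [ 0.5465 -0.2552  0.179 ] head -20.4 w 85.5 F [-0.3 -0.4 -0.2] j [-0.56  0.53  1.37 -0.    1.25 -0.21]
  tx -0.13 ty 0.24 tz 5.80 roll -0.008 (alt 3.134)
```

View pics/s5.png

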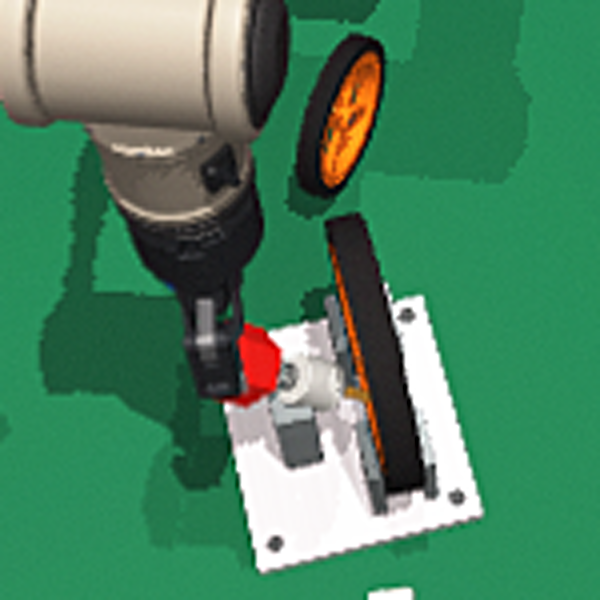

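Picture: the gripper is above the knob. The near finger is at crop (215,360), on the far side of the red knob at (260,365), and the pads straddle it. I'll go down and close.

Request:
play_rows --commands '[{"tx": -0.1,"ty": 0.2,"tz": 3,"roll": 0},{"tx": -0.1,"ty": 0.2,"tz": 5.8,"roll": 0},{"tx": -0.1,"ty": 0.2,"tz": 5.8,"roll": 0}]'

```text
clock: 3.0
tool_pos: [0.5486, -0.2574, 0.123]
tool_rot: [-3.138, -0.001, 1.214]
ft_force: [0.6, 0.3, 0.2]
gripper_width: 0.0853
```

Request:
play_rows --commands '[{"tx": 0,"ty": 0,"tz": 0,"roll": 0},{"tx": 0,"ty": 0,"tz": 0,"roll": 0},{"tx": 0,"ty": 0,"tz": 0,"roll": 0},{"tx": 0,"ty": 0,"tz": 0,"roll": 0}]' --jaw 40 --squeeze 30

```text
clock: 3.4
tool_pos: [0.5498, -0.2578, 0.127]
tool_rot: [3.14, 0.002, 1.216]
ft_force: [-4.8, 0.7, 8.8]
gripper_width: 0.0479
```

```bash
python3 -c "
from h import *
goto((.548,-.257,.121),-20); print(status.read_state()['wrist_torque'])"
```

```text
t=3.40 tcp [ 0.5498 -0.2578  0.127 ] head -20.3 w 47.9 F [-4.8  0.7  8.8] j [-0.56  0.58  1.43 -0.    1.13 -0.21]
  tx 0.02 ty -0.20 tz 0.60 roll -0.006 (alt 3.136)
[0.36467686 1.17699883 0.47175111]
```

Request:
play_rows --commands '[{"tx": 0,"ty": 0,"tz": -0.2,"roll": 0.12},{"tx": -0.05,"ty": 0,"tz": -0.25,"roll": 0.24},{"tx": -0.07,"ty": 0,"tz": -0.3,"roll": 0.36},{"tx": -0.1,"ty": 0,"tz": -0.35,"roll": 0.48},{"tx": -0.1,"ty": 0,"tz": -0.35,"roll": 0.52}]'

```text
clock: 3.9
tool_pos: [0.5457, -0.2621, 0.1333]
tool_rot: [3.14, 0.01, 0.699]
ft_force: [-17.9, -15.2, 32.4]
gripper_width: 0.0477
```

```bash
python3 -c "
from h import *
goto((.548,-.257,.121),-20); print(status.read_state()['wrist_torque'])
s=Cam('scene');s.crop('s6.png',130,130,280,280,4);t=Cam('top');t.crop('t6.png',240,130,360,230,5)"
```

```text
t=3.90 tcp [ 0.5457 -0.2621  0.1333] head -50.0 w 47.7 F [-17.9 -15.2  32.4] j [-0.57  0.58  1.42 -0.01  1.14  0.31]
  tx 0.52 ty -0.25 tz 1.22 roll -0.523 (alt 2.619)
[1.54906027 6.72698688 4.35709972]
```

View pics/s6.png

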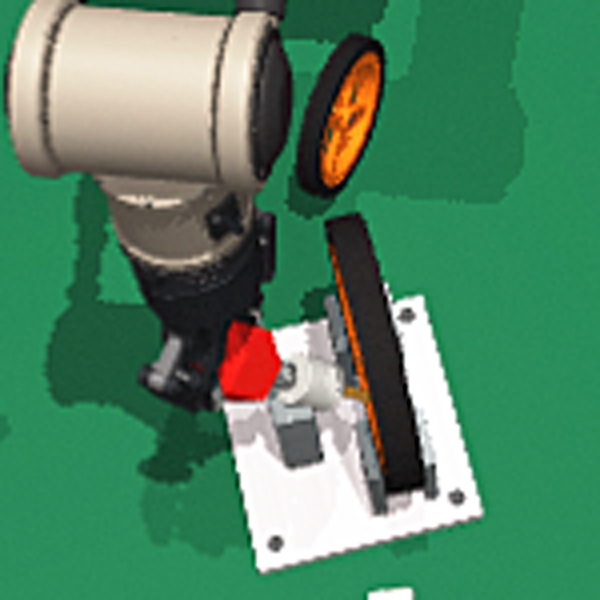

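Request:
play_rows --commands '[{"tx": 0,"ty": 0,"tz": 0,"roll": 0},{"tx": 0,"ty": 0,"tz": 0,"roll": 0}]' --jaw 60 --squeeze 20

```text
clock: 4.2
tool_pos: [0.5455, -0.2629, 0.1331]
tool_rot: [3.138, 0.01, 0.696]
ft_force: [-27.1, -10.9, 27.8]
gripper_width: 0.0518
```

```bash
python3 -c "
from h import *
goto((.548,-.257,.121),-20); print(status.read_state()['wrist_torque'])
s=Cam('scene');s.crop('s7.png',160,180,230,250,8)"
```

```text
t=4.20 tcp [ 0.5455 -0.2629  0.1331] head -50.1 w 51.8 F [-27.1 -10.9  27.8] j [-0.57  0.58  1.43 -0.01  1.14  0.31]
  tx 0.59 ty -0.30 tz 1.21 roll -0.526 (alt 2.615)
[-1.78731642  4.43172575  0.47583545]
```

View pics/s7.png

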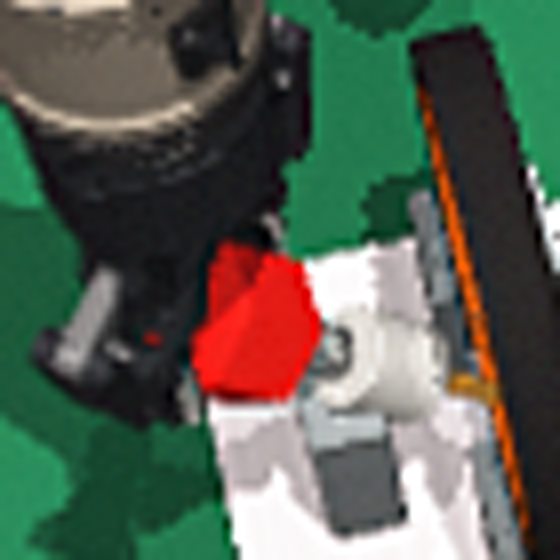

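Request:
play_rows --commands '[{"tx": 0,"ty": 0,"tz": 0,"roll": 0},{"tx": 0,"ty": 0,"tz": 0,"roll": 0}]' --jaw 75

```text
clock: 4.45
tool_pos: [0.55, -0.259, 0.1295]
tool_rot: [3.139, -0.001, 0.694]
ft_force: [0.3, 0.5, 0.6]
gripper_width: 0.0647
```

```bash
python3 -c "
from h import *
goto((.548,-.257,.121),-20); print(status.read_state()['wrist_torque'])
s=Cam('scene');s.crop('s8.png',160,180,230,250,8);t=Cam('top');t.crop('t8.png',270,150,340,220,8)"
```

```text
t=4.45 tcp [ 0.55   -0.259   0.1295] head -50.2 w 64.7 F [0.3 0.5 0.6] j [-0.57  0.58  1.43  0.    1.13  0.31]
  tx -0.03 ty -0.28 tz 0.85 roll -0.528 (alt 2.614)
[0.02703922 0.02840401 0.03295373]
```

View pics/s8.png

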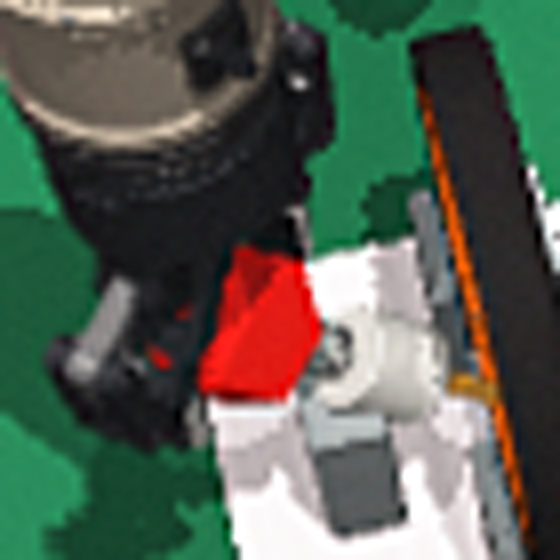

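Request:
play_rows --commands '[{"tx": 0,"ty": 0,"tz": -2,"roll": -0.15},{"tx": 0,"ty": 0,"tz": -7,"roll": -0.3},{"tx": -3,"ty": 0,"tz": -12,"roll": -0.45},{"tx": -4,"ty": 0,"tz": -13,"roll": -0.6},{"tx": -4,"ty": 0,"tz": -13,"roll": -0.7}]' --jaw 100

```text
clock: 5.05
tool_pos: [0.5193, -0.2855, 0.2618]
tool_rot: [3.135, 0.004, 1.399]
ft_force: [1.7, 0.6, 0.0]
gripper_width: 0.0855
```

```bash
python3 -c "
from h import *
goto((.548,-.257,.121),-20); 
s=Cam('scene');s.crop('s9.png',160,180,230,250,8);t=Cam('top');t.crop('t9.png',270,150,340,220,8)"
```

```text
t=5.05 tcp [ 0.5193 -0.2855  0.2618] head -9.8 w 85.5 F [1.7 0.6 0. ] j [-0.63  0.44  1.28 -0.    1.41 -0.46]
  tx 3.35 ty 2.25 tz 14.08 roll 0.178 (alt -2.964)
```

View pics/s9.png

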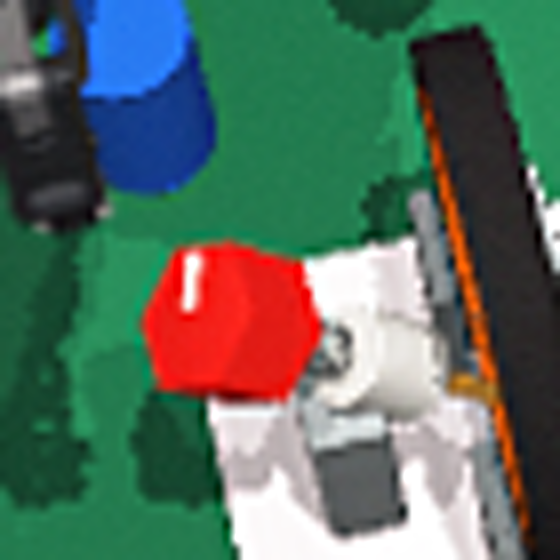

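```bash
cat > th.py <<'E'
from stripe import *
def meas(c,cen_s,kt,stripe,tip=None):
    pass
def ang(c,th_guess,uvs,s0=.0):
    K=np.array([.5483,-.2572,.142])+a*.02*np.radians(th_guess)/2/np.pi; top=K+.017*a
    for uv in uvs:
        d=c.ray([uv])[0]; P=c.p+d*(((top-c.p)@a)/(d@a)); v=P-top; x,y=v@ux,v@ey
        print("r %.1f th %.1f"%(1e3*np.hypot(x,y),np.degrees(np.arctan2(x,y))))
E
python3 - <<'E'
from th import *
s=Cam("scene"); ang(s,20,[(184.6,211.4),(183.6,214.6),(183.1,218)])
E
```

```text
r 20.2 th 25.3
r 12.2 th 13.9
r 4.1 th -17.6
```

View pics/t9.png

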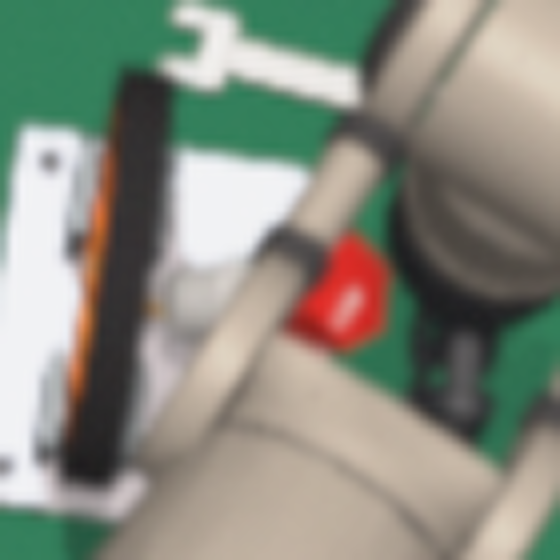

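```bash
python3 -c "
from h import *
goto((.548,-.258,.127),18)"
```

```text
t=5.20 tcp [ 0.519  -0.2836  0.2577] head -10.2 w 85.3 F [ 0.3  0.4 -0.5] j [-0.63  0.45  1.29  0.    1.41 -0.45]
  tx 3.03 ty 2.40 tz 13.07 roll -0.492 (alt 2.649)
```

Request:
play_rows --commands '[{"tx": 2,"ty": 1.5,"tz": 3,"roll": -0.15},{"tx": 3,"ty": 2.4,"tz": 5,"roll": -0.3},{"tx": 3,"ty": 2.4,"tz": 7.5,"roll": -0.45},{"tx": 3,"ty": 2.4,"tz": 10,"roll": -0.49},{"tx": 3,"ty": 2.4,"tz": 13,"roll": -0.49}]'

```text
clock: 5.7
tool_pos: [0.5482, -0.2578, 0.1263]
tool_rot: [-3.142, -0.0, 1.884]
ft_force: [-0.1, -0.5, 0.9]
gripper_width: 0.0853
```

Request:
play_rows --commands '[{"tx": 0,"ty": 0,"tz": 0,"roll": 0}]'

```text
clock: 5.8
tool_pos: [0.5455, -0.2564, 0.1227]
tool_rot: [-3.135, -0.008, 1.883]
ft_force: [0.3, -0.3, -0.5]
gripper_width: 0.0854
```

```bash
python3 -c "
from h import *
goto((.548,-.258,.127),18)"
```

```text
t=5.80 tcp [ 0.5455 -0.2564  0.1227] head 17.9 w 85.4 F [ 0.3 -0.3 -0.5] j [-0.57  0.59  1.44  0.    1.13 -0.88]
  tx -0.23 ty 0.19 tz -0.43 roll -0.002 (alt 3.140)
```

Request:
play_rows --commands '[{"tx": 0,"ty": 0,"tz": 0,"roll": 0},{"tx": 0,"ty": 0,"tz": 0,"roll": 0},{"tx": 0,"ty": 0,"tz": 0,"roll": 0},{"tx": 0,"ty": 0,"tz": 0,"roll": 0}]' --jaw 45 --squeeze 20

```text
clock: 6.2
tool_pos: [0.5496, -0.2588, 0.1301]
tool_rot: [3.137, 0.003, 1.884]
ft_force: [3.9, 3.3, 6.2]
gripper_width: 0.0545
```

```bash
python3 -c "
from h import *
goto((.548,-.258,.127),18)
s=Cam('scene');s.crop('s10.png',160,180,230,250,8)"
```

```text
t=6.20 tcp [ 0.5496 -0.2588  0.1301] head 18.0 w 54.5 F [3.9 3.3 6.2] j [-0.57  0.58  1.43  0.    1.13 -0.88]
  tx 0.12 ty -0.13 tz 0.31 roll -0.001 (alt 3.141)
```

View pics/s10.png

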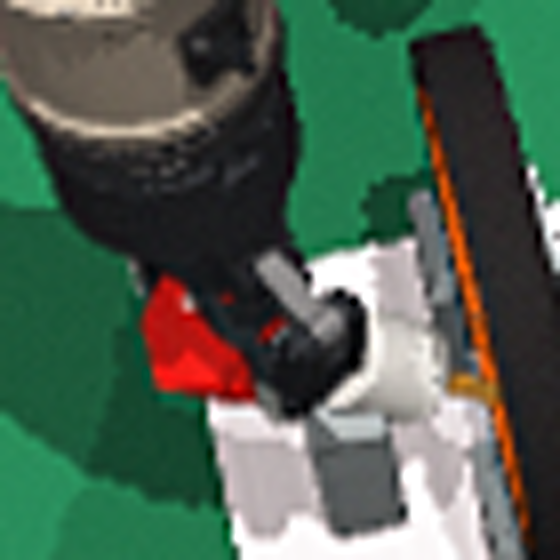

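Request:
play_rows --commands '[{"tx": -0.03,"ty": 0,"tz": -0.03,"roll": 0.13},{"tx": -0.05,"ty": -0.02,"tz": -0.06,"roll": 0.26},{"tx": -0.07,"ty": -0.03,"tz": -0.1,"roll": 0.39},{"tx": -0.1,"ty": -0.05,"tz": -0.15,"roll": 0.52}]'

```text
clock: 6.65
tool_pos: [0.5491, -0.2594, 0.1302]
tool_rot: [3.138, 0.0, 1.361]
ft_force: [8.8, 2.0, -1.6]
gripper_width: 0.0485
```

```bash
python3 -c "
from h import *
goto((.548,-.259,.129),-50)
s=Cam('scene');s.crop('s11.png',160,180,230,250,8)"
```

```text
t=6.65 tcp [ 0.5491 -0.2594  0.1302] head -12.0 w 48.5 F [ 8.8  2.  -1.6] j [-0.57  0.58  1.43  0.    1.13 -0.36]
  tx 0.01 ty -0.12 tz 0.12 roll 0.662 (alt -2.479)
```

View pics/s11.png

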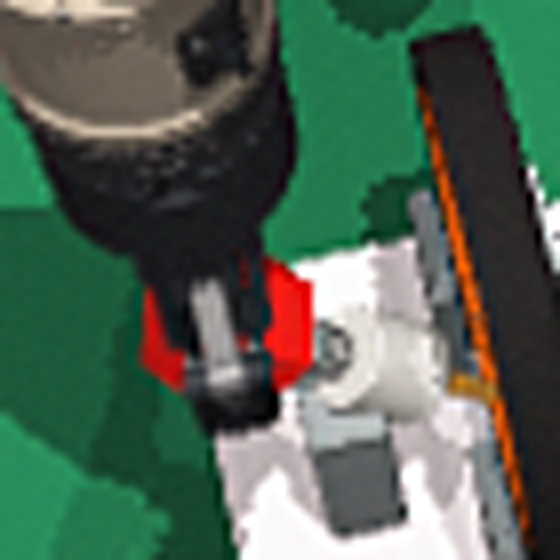

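Request:
play_rows --commands '[{"tx": -0.05,"ty": -0.05,"tz": -0.06,"roll": 0.14},{"tx": -0.1,"ty": -0.1,"tz": -0.12,"roll": 0.28},{"tx": -0.15,"ty": -0.1,"tz": -0.2,"roll": 0.42},{"tx": -0.25,"ty": -0.1,"tz": -0.3,"roll": 0.56},{"tx": -0.3,"ty": -0.1,"tz": -0.35,"roll": 0.7}]'

```text
clock: 7.2
tool_pos: [0.5456, -0.264, 0.1373]
tool_rot: [3.138, 0.004, 0.666]
ft_force: [-14.0, -14.2, 36.5]
gripper_width: 0.0491
```

```bash
python3 -c "
from h import *
goto((.548,-.259,.129),-50)"
```

```text
t=7.20 tcp [ 0.5456 -0.264   0.1373] head -51.8 w 49.1 F [-14.  -14.2  36.5] j [-0.57  0.57  1.42 -0.01  1.15  0.33]
  tx 0.50 ty -0.25 tz 0.82 roll -0.032 (alt 3.110)
```

Request:
play_rows --commands '[{"tx": 0,"ty": 0,"tz": 0,"roll": 0},{"tx": 0,"ty": 0,"tz": 0,"roll": -0.05},{"tx": 0,"ty": 0,"tz": 0,"roll": -0.2}]' --jaw 100

```text
clock: 7.5
tool_pos: [0.5454, -0.2627, 0.1331]
tool_rot: [-3.141, 0.001, 0.868]
ft_force: [-0.6, 0.8, 0.2]
gripper_width: 0.0855
```

```bash
python3 -c "
from h import *
goto((.5475,-.260,.131),20)
s=Cam('scene');s.crop('s12.png',160,180,230,250,8)"
```

```text
t=7.50 tcp [ 0.5454 -0.2627  0.1331] head -40.3 w 85.5 F [-0.6  0.8  0.2] j [-0.57  0.58  1.43 -0.    1.14  0.13]
  tx 0.34 ty -0.02 tz 0.21 roll -1.052 (alt 2.090)
```

View pics/s12.png

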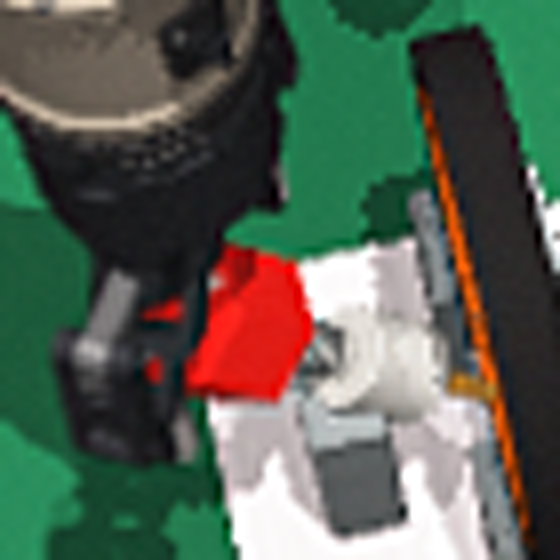

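Request:
play_rows --commands '[{"tx": 0.1,"ty": 0,"tz": 0.1,"roll": -0.15},{"tx": 0.2,"ty": 0,"tz": 0.2,"roll": -0.3},{"tx": 0.3,"ty": 0,"tz": 0.2,"roll": -0.45},{"tx": 0.3,"ty": 0,"tz": 0.2,"roll": -0.6},{"tx": 0.3,"ty": 0,"tz": 0.2,"roll": -0.75}]'

```text
clock: 8.05
tool_pos: [0.5475, -0.2603, 0.1308]
tool_rot: [-3.141, 0.0, 1.618]
ft_force: [-0.0, 0.5, 0.0]
gripper_width: 0.0854
```

Request:
play_rows --commands '[{"tx": 0,"ty": 0,"tz": 0,"roll": -0.15},{"tx": 0,"ty": 0,"tz": 0,"roll": -0.3},{"tx": 0,"ty": 0,"tz": 0,"roll": -0.3}]'

```text
clock: 8.35
tool_pos: [0.5475, -0.2603, 0.1308]
tool_rot: [-3.141, 0.0, 1.914]
ft_force: [0.2, -0.0, -0.2]
gripper_width: 0.0851
```

```bash
python3 -c "
from h import *
goto((.5475,-.260,.131),20)
s=Cam('scene');s.crop('s13.png',160,180,230,250,8)"
```

```text
t=8.35 tcp [ 0.5475 -0.2603  0.1308] head 19.7 w 85.1 F [ 0.2 -0.  -0.2] j [-0.57  0.58  1.43 -0.    1.14 -0.91]
  tx 0.03 ty 0.01 tz -0.02 roll -0.006 (alt 3.136)
```

View pics/s13.png

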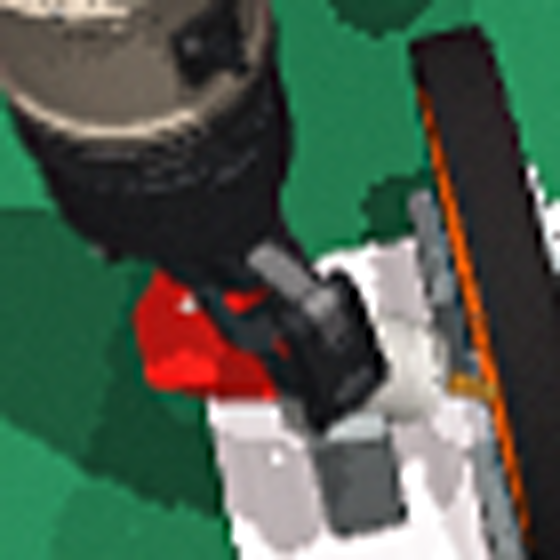

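Request:
play_rows --commands '[{"tx": 0,"ty": 0,"tz": 0,"roll": 0},{"tx": 0,"ty": 0,"tz": 0,"roll": 0},{"tx": 0,"ty": 0,"tz": 0,"roll": 0},{"tx": 0,"ty": 0,"tz": 0,"roll": 0}]' --jaw 45

```text
clock: 8.8
tool_pos: [0.5489, -0.2601, 0.1317]
tool_rot: [3.139, 0.001, 1.913]
ft_force: [2.2, 2.6, 4.1]
gripper_width: 0.0543
```

Request:
play_rows --commands '[{"tx": -0.03,"ty": 0,"tz": -0.03,"roll": 0.14},{"tx": -0.05,"ty": -0.02,"tz": -0.06,"roll": 0.28},{"tx": -0.07,"ty": -0.03,"tz": -0.1,"roll": 0.42},{"tx": -0.1,"ty": -0.05,"tz": -0.15,"roll": 0.56}]'

```text
clock: 9.2
tool_pos: [0.5488, -0.261, 0.1325]
tool_rot: [3.139, 0.0, 1.349]
ft_force: [6.1, 0.8, -1.5]
gripper_width: 0.0471
```

Request:
play_rows --commands '[{"tx": -0.05,"ty": -0.05,"tz": -0.06,"roll": 0.14},{"tx": -0.1,"ty": -0.1,"tz": -0.15,"roll": 0.28},{"tx": -0.2,"ty": -0.1,"tz": -0.3,"roll": 0.42},{"tx": -0.3,"ty": -0.1,"tz": -0.5,"roll": 0.56},{"tx": -0.4,"ty": -0.1,"tz": -0.6,"roll": 0.7}]'

```text
clock: 9.7
tool_pos: [0.5446, -0.2662, 0.1396]
tool_rot: [3.141, 0.005, 0.655]
ft_force: [-3.3, -2.6, 17.0]
gripper_width: 0.0493
```

Request:
play_rows --commands '[{"tx": 0,"ty": 0,"tz": -0.1,"roll": 0},{"tx": 0,"ty": 0,"tz": -0.3,"roll": -0.05},{"tx": 0,"ty": 0,"tz": -2,"roll": -0.2},{"tx": -2,"ty": 0,"tz": -6,"roll": -0.35},{"tx": -4,"ty": 0,"tz": -10,"roll": -0.5}]' --jaw 100

```text
clock: 10.2
tool_pos: [0.5133, -0.2889, 0.2381]
tool_rot: [-3.138, -0.0, 1.162]
ft_force: [0.3, -1.3, 1.0]
gripper_width: 0.085
```

```bash
python3 -c "
from h import *
goto((.547,-.262,.134),20)
s=Cam('scene');s.crop('s14.png',160,180,230,250,8)"
```

```text
t=10.20 tcp [ 0.5133 -0.2889  0.2381] head -23.4 w 85.0 F [ 0.3 -1.3  1. ] j [-0.64  0.46  1.33 -0.    1.36 -0.23]
  tx 3.80 ty 2.06 tz 10.40 roll -0.758 (alt 2.384)
```

View pics/s14.png

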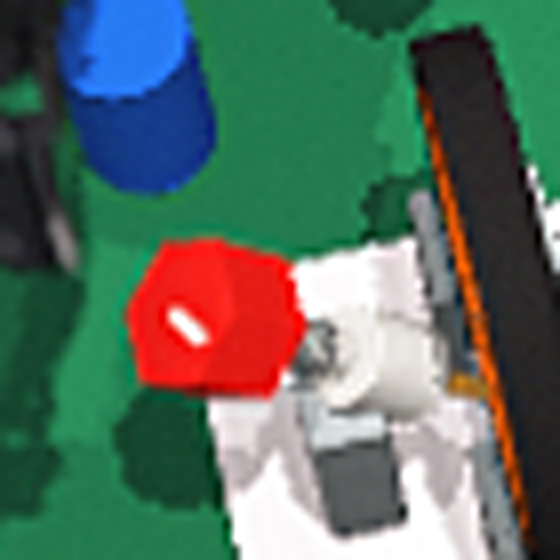

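Run:
```python
from th import *
s=Cam("scene"); ang(s,140,[(181.2,218.8),(183,220.4),(185.2,222.3)])
for th in (120,140,160):
    K=np.array([.5483,-.2572,.142])+a*.02*th/360; top=K+.017*a; r=np.radians(th); d=ey*np.cos(r)+ux*np.sin(r)
    print(th,((s.proj([top,top+.008*d,top+.020*d])-[159.56,179.56])*8).round(0).tolist())
```

```text
r 2.1 th -77.1
r 7.5 th 157.6
r 18.1 th 150.7
120 [[180.0, 313.0], [197.0, 313.0], [222.0, 314.0]]
140 [[178.0, 312.0], [192.0, 321.0], [213.0, 335.0]]
160 [[175.0, 311.0], [185.0, 328.0], [200.0, 352.0]]
```

Request:
play_rows --commands '[{"tx": 2,"ty": 1,"tz": 1.5,"roll": -0.15},{"tx": 3.8,"ty": 2.1,"tz": 3,"roll": -0.3},{"tx": 3.8,"ty": 2.1,"tz": 6,"roll": -0.45},{"tx": 3.8,"ty": 2.1,"tz": 8.5,"roll": -0.6},{"tx": 3.8,"ty": 2.1,"tz": 10.4,"roll": -0.75}]'

```text
clock: 10.8
tool_pos: [0.5479, -0.2621, 0.1315]
tool_rot: [-3.139, -0.003, 1.91]
ft_force: [-0.2, -0.9, -0.1]
gripper_width: 0.0853
```

Request:
play_rows --commands '[{"tx": 0,"ty": 0,"tz": 0,"roll": 0},{"tx": 0,"ty": 0,"tz": 0,"roll": 0}]'

```text
clock: 11.0
tool_pos: [0.5486, -0.2629, 0.134]
tool_rot: [-3.141, -0.001, 1.9]
ft_force: [-0.5, -0.5, 0.1]
gripper_width: 0.0856
```

```bash
python3 -c "
from h import *
goto((.547,-.262,.134),20)"
```

```text
t=11.00 tcp [ 0.5486 -0.2629  0.134 ] head 18.9 w 85.6 F [-0.5 -0.5  0.1] j [-0.57  0.58  1.42 -0.    1.15 -0.9 ]
  tx 0.14 ty -0.12 tz 0.00 roll -0.020 (alt 3.122)
```

Request:
play_rows --commands '[{"tx": 0.05,"ty": -0.1,"tz": 0,"roll": -0.02},{"tx": 0.05,"ty": -0.1,"tz": 0,"roll": -0.02},{"tx": 0.05,"ty": -0.1,"tz": 0,"roll": -0.02},{"tx": 0.05,"ty": -0.1,"tz": 0,"roll": -0.02}]' --jaw 45

```text
clock: 11.4
tool_pos: [0.5488, -0.2631, 0.1361]
tool_rot: [3.138, 0.003, 1.923]
ft_force: [1.4, 2.5, 6.4]
gripper_width: 0.0543
```

Request:
play_rows --commands '[{"tx": -0.03,"ty": 0,"tz": -0.03,"roll": 0.14},{"tx": -0.05,"ty": -0.02,"tz": -0.06,"roll": 0.28},{"tx": -0.07,"ty": -0.03,"tz": -0.1,"roll": 0.42},{"tx": -0.1,"ty": -0.05,"tz": -0.15,"roll": 0.56}]'

```text
clock: 11.8
tool_pos: [0.5482, -0.2642, 0.1369]
tool_rot: [3.139, 0.001, 1.359]
ft_force: [3.4, 0.5, 0.7]
gripper_width: 0.0476
```

Request:
play_rows --commands '[{"tx": -0.05,"ty": -0.05,"tz": -0.06,"roll": 0.14},{"tx": -0.1,"ty": -0.1,"tz": -0.15,"roll": 0.28},{"tx": -0.2,"ty": -0.1,"tz": -0.3,"roll": 0.42},{"tx": -0.3,"ty": -0.1,"tz": -0.5,"roll": 0.56},{"tx": -0.4,"ty": -0.1,"tz": -0.6,"roll": 0.7}]'

```text
clock: 12.3
tool_pos: [0.5438, -0.2687, 0.1438]
tool_rot: [-3.141, 0.006, 0.665]
ft_force: [-6.7, -6.3, 23.2]
gripper_width: 0.0483
```

Request:
play_rows --commands '[{"tx": 0,"ty": 0,"tz": -0.1,"roll": 0},{"tx": 0,"ty": 0,"tz": -0.2,"roll": -0.05},{"tx": 0.1,"ty": 0,"tz": -0.2,"roll": -0.2},{"tx": 0.2,"ty": 0,"tz": -0.2,"roll": -0.35},{"tx": 0.2,"ty": 0,"tz": -0.2,"roll": -0.5}]' --jaw 100

```text
clock: 12.8
tool_pos: [0.5474, -0.2665, 0.144]
tool_rot: [3.141, 0.0, 1.171]
ft_force: [0.3, -0.3, 0.9]
gripper_width: 0.0851
```

```bash
python3 -c "
from h import *
goto((.5467,-.2645,.136),20)"
```

```text
t=12.80 tcp [ 0.5474 -0.2665  0.144 ] head -22.9 w 85.1 F [ 0.3 -0.3  0.9] j [-0.58  0.57  1.4  -0.    1.17 -0.18]
  tx 0.15 ty -0.14 tz 0.80 roll -0.749 (alt 2.393)
```

Request:
play_rows --commands '[{"tx": 0.1,"ty": -0.1,"tz": 0.2,"roll": -0.15},{"tx": 0.15,"ty": -0.1,"tz": 0.4,"roll": -0.3},{"tx": 0.15,"ty": -0.1,"tz": 0.6,"roll": -0.45},{"tx": 0.15,"ty": -0.1,"tz": 0.75,"roll": -0.6},{"tx": 0.15,"ty": -0.1,"tz": 0.75,"roll": -0.75}]'

```text
clock: 13.3
tool_pos: [0.5469, -0.2647, 0.1363]
tool_rot: [-3.142, 0.0, 1.921]
ft_force: [-0.3, -0.5, 0.6]
gripper_width: 0.0855
```

Request:
play_rows --commands '[{"tx": 0,"ty": 0,"tz": 0,"roll": 0},{"tx": 0,"ty": 0,"tz": 0,"roll": 0},{"tx": 0,"ty": 0,"tz": 0,"roll": 0},{"tx": 0,"ty": 0,"tz": 0,"roll": 0},{"tx": 0,"ty": 0,"tz": 0,"roll": 0}]' --jaw 45

```text
clock: 13.8
tool_pos: [0.5481, -0.2646, 0.1373]
tool_rot: [3.139, 0.002, 1.913]
ft_force: [4.4, 3.9, 5.9]
gripper_width: 0.0545
```

Request:
play_rows --commands '[{"tx": -0.03,"ty": 0,"tz": -0.03,"roll": 0.14},{"tx": -0.05,"ty": -0.02,"tz": -0.06,"roll": 0.28},{"tx": -0.07,"ty": -0.03,"tz": -0.1,"roll": 0.42},{"tx": -0.1,"ty": -0.05,"tz": -0.15,"roll": 0.56}]'

```text
clock: 14.2
tool_pos: [0.5478, -0.2655, 0.1378]
tool_rot: [3.14, -0.0, 1.349]
ft_force: [7.2, 1.4, -0.0]
gripper_width: 0.0473
```

Request:
play_rows --commands '[{"tx": -0.05,"ty": -0.05,"tz": -0.06,"roll": 0.14},{"tx": -0.1,"ty": -0.1,"tz": -0.15,"roll": 0.28},{"tx": -0.2,"ty": -0.1,"tz": -0.3,"roll": 0.42},{"tx": -0.3,"ty": -0.1,"tz": -0.5,"roll": 0.56},{"tx": -0.4,"ty": -0.1,"tz": -0.6,"roll": 0.7}]'

```text
clock: 14.7
tool_pos: [0.5433, -0.2711, 0.145]
tool_rot: [3.142, 0.006, 0.655]
ft_force: [-12.0, -7.4, 20.9]
gripper_width: 0.0486
```

Request:
play_rows --commands '[{"tx": 0,"ty": 0,"tz": -0.1,"roll": 0},{"tx": 0,"ty": 0,"tz": -0.3,"roll": -0.05},{"tx": 0,"ty": 0,"tz": -2,"roll": -0.2},{"tx": -2,"ty": 0,"tz": -6,"roll": -0.35},{"tx": -4,"ty": 0,"tz": -10,"roll": -0.5}]' --jaw 100

```text
clock: 15.2
tool_pos: [0.5122, -0.2935, 0.2434]
tool_rot: [-3.138, -0.0, 1.162]
ft_force: [0.4, -0.5, -0.0]
gripper_width: 0.0853
```

```bash
python3 -c "
from h import *
goto((.546,-.266,.139),20)
s=Cam('scene');s.crop('s15.png',160,180,230,250,8)"
```

```text
t=15.20 tcp [ 0.5122 -0.2935  0.2434] head -23.4 w 85.3 F [ 0.4 -0.5 -0. ] j [-0.65  0.46  1.31 -0.    1.38 -0.24]
  tx 3.87 ty 2.05 tz 10.44 roll -0.758 (alt 2.384)
```

View pics/s15.png

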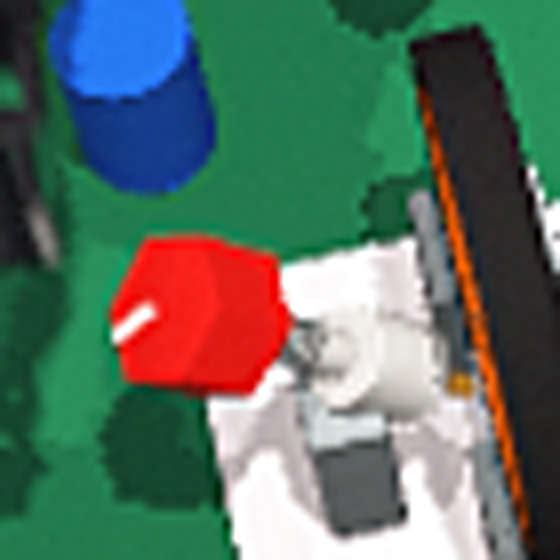

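Request:
play_rows --commands '[{"tx": 2,"ty": 1,"tz": 1.5,"roll": -0.15},{"tx": 3.8,"ty": 2.0,"tz": 3,"roll": -0.3},{"tx": 3.8,"ty": 2.0,"tz": 6,"roll": -0.45},{"tx": 3.8,"ty": 2.0,"tz": 8.5,"roll": -0.6},{"tx": 3.8,"ty": 2.0,"tz": 10.4,"roll": -0.75}]'

```text
clock: 15.75
tool_pos: [0.5459, -0.2665, 0.1372]
tool_rot: [-3.139, -0.002, 1.911]
ft_force: [-0.8, 0.4, -0.4]
gripper_width: 0.086
```

Request:
play_rows --commands '[{"tx": 0,"ty": 0,"tz": 0,"roll": 0},{"tx": 0,"ty": 0,"tz": 0,"roll": 0}]'

```text
clock: 15.95
tool_pos: [0.5468, -0.2672, 0.1397]
tool_rot: [-3.141, -0.0, 1.9]
ft_force: [-0.2, 0.4, 0.3]
gripper_width: 0.0853
```

Request:
play_rows --commands '[{"tx": 0,"ty": 0,"tz": 0,"roll": 0},{"tx": 0,"ty": 0,"tz": 0,"roll": 0},{"tx": 0,"ty": 0,"tz": 0,"roll": 0},{"tx": 0,"ty": 0,"tz": 0,"roll": 0},{"tx": 0,"ty": 0,"tz": 0,"roll": 0}]' --jaw 45

```text
clock: 16.45
tool_pos: [0.5479, -0.2675, 0.1416]
tool_rot: [3.139, 0.003, 1.904]
ft_force: [-0.3, 1.2, 5.9]
gripper_width: 0.0546
```

Request:
play_rows --commands '[{"tx": -0.03,"ty": 0,"tz": -0.03,"roll": 0.14},{"tx": -0.05,"ty": -0.02,"tz": -0.06,"roll": 0.28},{"tx": -0.07,"ty": -0.03,"tz": -0.1,"roll": 0.4}]'

```text
clock: 16.75
tool_pos: [0.5473, -0.2685, 0.1425]
tool_rot: [3.139, 0.002, 1.499]
ft_force: [-0.1, 1.7, 5.2]
gripper_width: 0.0493
```

```bash
python3 -c "
from h import *
goto((.546,-.266,.139),-11.7)
print(status.read_state()['wrist_torque'])"
```

```text
t=16.75 tcp [ 0.5473 -0.2685  0.1425] head -4.1 w 49.3 F [-0.1  1.7  5.2] j [-0.58  0.57  1.41 -0.    1.16 -0.51]
  tx 0.24 ty -0.15 tz 0.35 roll 0.133 (alt -3.009)
[0.19802616 0.1524294  0.31914804]
```

Request:
play_rows --commands '[{"tx": 0,"ty": 0,"tz": 0,"roll": 0.04},{"tx": 0,"ty": 0,"tz": 0,"roll": 0.07}]'

```text
clock: 16.95
tool_pos: [0.5473, -0.2681, 0.1419]
tool_rot: [3.14, 0.001, 1.433]
ft_force: [0.8, 0.9, 3.4]
gripper_width: 0.0488
```

Request:
play_rows --commands '[{"tx": 0,"ty": 0,"tz": 0,"roll": 0},{"tx": 0,"ty": 0,"tz": -0.1,"roll": 0},{"tx": 0,"ty": 0,"tz": -2,"roll": 0},{"tx": -2,"ty": 0,"tz": -6,"roll": 0},{"tx": -4,"ty": 0,"tz": -11,"roll": 0}]' --jaw 100

```text
clock: 17.45
tool_pos: [0.5407, -0.3058, 0.2466]
tool_rot: [-3.137, -0.002, 1.436]
ft_force: [1.1, -1.1, 0.9]
gripper_width: 0.0853
```

```bash
python3 -c "
from h import *
goto((.566,-.1695,.27),78.3)
s=Cam('scene');s.crop('s16.png',160,180,230,250,8)"
```

```text
t=17.45 tcp [ 0.5407 -0.3058  0.2466] head -7.7 w 85.3 F [ 1.1 -1.1  0.9] j [-0.64  0.52  1.21 -0.    1.42 -0.5 ]
  tx 13.85 ty 0.67 tz -2.32 roll -1.501 (alt 1.640)
```

View pics/s16.png

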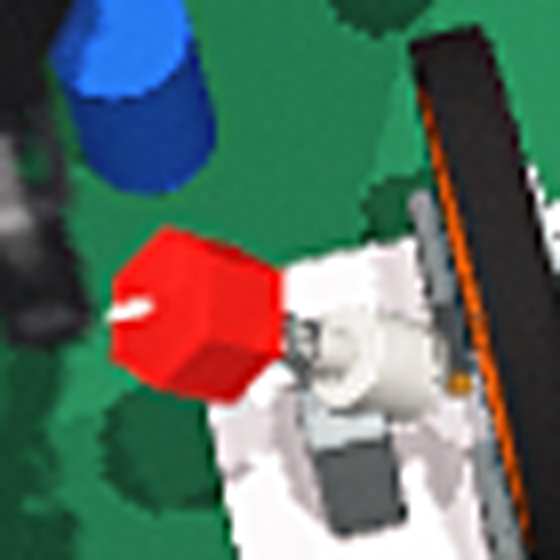

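Request:
play_rows --commands '[{"tx": 0,"ty": 0,"tz": -1,"roll": -0.15},{"tx": 2,"ty": 0.1,"tz": -2,"roll": -0.3},{"tx": 5,"ty": 0.2,"tz": -2.3,"roll": -0.45},{"tx": 8,"ty": 0.4,"tz": -2.3,"roll": -0.6},{"tx": 11,"ty": 0.6,"tz": -2.3,"roll": -0.75}]'

```text
clock: 18.0
tool_pos: [0.5624, -0.197, 0.2699]
tool_rot: [-3.141, -0.0, 2.191]
ft_force: [0.6, -0.1, 0.2]
gripper_width: 0.0853
```

Request:
play_rows --commands '[{"tx": 0,"ty": 0,"tz": 0,"roll": -0.15},{"tx": 0,"ty": 0,"tz": 0,"roll": -0.3},{"tx": 0,"ty": 0,"tz": 0,"roll": -0.45},{"tx": 0,"ty": 0,"tz": 0,"roll": -0.6},{"tx": 0,"ty": 0,"tz": 0,"roll": -0.75}]'

```text
clock: 18.5
tool_pos: [0.5623, -0.1979, 0.2697]
tool_rot: [-3.142, -0.001, 2.941]
ft_force: [0.5, -0.7, -0.6]
gripper_width: 0.0852
```

Run:
```python
from h import *
goto((.566,-.1695,.186),78.3)
from th import ang
s=Cam("scene"); ang(s,290,[(173.6,218.9),(176,217.6)])
s.crop('s17.png',160,140,270,270,4);t=Cam('top');t.crop('t17.png',250,140,330,220,7)
yaw=np.radians(78.3)
S=s.img.astype(int)
```

```text
t=18.50 tcp [ 0.5623 -0.1979  0.2697] head 78.5 w 85.2 F [ 0.5 -0.7 -0.6] j [-0.47  0.45  1.25 -0.    1.44 -1.84]
  tx 0.20 ty 2.86 tz 8.37 roll 0.004 (alt -3.138)
r 21.9 th -67.8
r 13.2 th -57.3
```

View pics/s17.png

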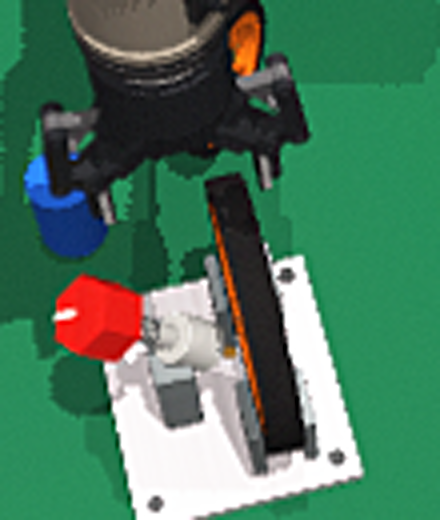

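Picture: the knob at crop (95,318) is backed out, with its stripe at about 292–300°, and the brass nose at (230,352) is drawn back. The gripper is aligned across the tyre.

Request:
play_rows --commands '[{"tx": 0.1,"ty": 1.5,"tz": 0,"roll": 0},{"tx": 0.2,"ty": 2.9,"tz": 0,"roll": 0},{"tx": 0.2,"ty": 2.9,"tz": 2.5,"roll": 0},{"tx": 0.2,"ty": 2.9,"tz": 5,"roll": 0},{"tx": 0.2,"ty": 2.9,"tz": 5,"roll": 0}]'

```text
clock: 19.1
tool_pos: [0.5649, -0.167, 0.2169]
tool_rot: [3.14, -0.007, 2.934]
ft_force: [-0.2, -0.4, -0.3]
gripper_width: 0.0853
```

Request:
play_rows --commands '[{"tx": 0,"ty": 0,"tz": 1.5,"roll": 0},{"tx": 0,"ty": 0,"tz": 3,"roll": 0},{"tx": 0,"ty": 0,"tz": 3.4,"roll": 0},{"tx": 0,"ty": 0,"tz": 3.4,"roll": 0}]'

```text
clock: 19.5
tool_pos: [0.5667, -0.1687, 0.1866]
tool_rot: [3.142, -0.0, 2.935]
ft_force: [-0.0, 0.1, -0.2]
gripper_width: 0.0858
```

Run:
```python
from h import *
goto((.566,-.1695,.186),78.3)
s=Cam("scene")
s.crop('s18.png',160,140,270,270,4);t=Cam('top');t.crop('t18.png',250,140,330,220,7)
```

```text
t=19.50 tcp [ 0.5667 -0.1687  0.1866] head 78.1 w 85.8 F [-0.   0.1 -0.2] j [-0.42  0.5   1.4   0.    1.24 -1.78]
  tx 0.05 ty -0.09 tz 0.06 roll -0.003 (alt 3.139)
```

View pics/s18.png

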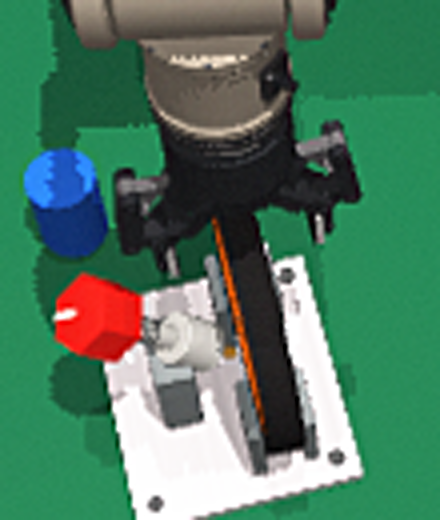

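Request:
play_rows --commands '[{"tx": 0.05,"ty": -0.1,"tz": 0.05,"roll": 0},{"tx": 0.05,"ty": -0.1,"tz": 0.05,"roll": 0},{"tx": 0.05,"ty": -0.1,"tz": 0.05,"roll": 0},{"tx": 0.05,"ty": -0.1,"tz": 0.05,"roll": 0},{"tx": 0.05,"ty": -0.1,"tz": 0.05,"roll": 0}]' --jaw 10 --squeeze 50

```text
clock: 20.1
tool_pos: [0.5658, -0.17, 0.186]
tool_rot: [3.142, 0.0, 2.935]
ft_force: [-0.6, 1.1, 2.2]
gripper_width: 0.0233
```

Request:
play_rows --commands '[{"tx": 0,"ty": 0,"tz": 0,"roll": 0},{"tx": 0,"ty": 0,"tz": 0,"roll": 0},{"tx": 0,"ty": 0,"tz": 0,"roll": 0}]'

```text
clock: 20.4
tool_pos: [0.5658, -0.17, 0.186]
tool_rot: [-3.141, 0.0, 2.935]
ft_force: [-1.5, 0.1, 3.9]
gripper_width: 0.0229
```

Run:
```python
from h import *
goto((.566,-.1695,.186),78.3)
```

```text
t=20.40 tcp [ 0.5658 -0.17    0.186 ] head 78.2 w 22.9 F [-1.5  0.1  3.9] j [-0.42  0.5   1.4  -0.    1.24 -1.79]
  tx -0.01 ty 0.05 tz 0.00 roll -0.003 (alt 3.139)
```

Request:
play_rows --commands '[{"tx": 0,"ty": 0,"tz": -0.5,"roll": 0},{"tx": 0,"ty": 0,"tz": -1.2,"roll": 0},{"tx": 0,"ty": 0,"tz": -2,"roll": 0},{"tx": 0,"ty": 0,"tz": -3,"roll": 0}]'

```text
clock: 20.8
tool_pos: [0.5655, -0.17, 0.2158]
tool_rot: [3.141, -0.001, 2.935]
ft_force: [0.6, -0.4, -6.0]
gripper_width: 0.023
```

Request:
play_rows --commands '[{"tx": 0,"ty": 0,"tz": -1.5,"roll": 0},{"tx": 0,"ty": 0,"tz": -3.5,"roll": 0},{"tx": 0,"ty": 0,"tz": -6,"roll": 0},{"tx": 0,"ty": 0,"tz": -9,"roll": 0},{"tx": 0,"ty": 0,"tz": -11.5,"roll": 0}]'

```text
clock: 21.3
tool_pos: [0.5658, -0.17, 0.333]
tool_rot: [-3.141, 0.002, 2.935]
ft_force: [0.5, -0.5, -4.7]
gripper_width: 0.0225
```

Run:
```python
from h import *
goto((.566,-.1695,.33),78.3)
s=Cam("scene")
s.crop('s19.png',160,100,310,270,3.5 and 3);t=Cam('top');t.crop('t19.png',230,140,330,220,6)
```

```text
t=21.30 tcp [ 0.5658 -0.17    0.333 ] head 78.2 w 22.5 F [ 0.5 -0.5 -4.7] j [-0.42  0.42  1.14 -0.    1.59 -1.79]
  tx -0.01 ty 0.06 tz 0.30 roll -0.003 (alt 3.139)
```

View pics/s19.png

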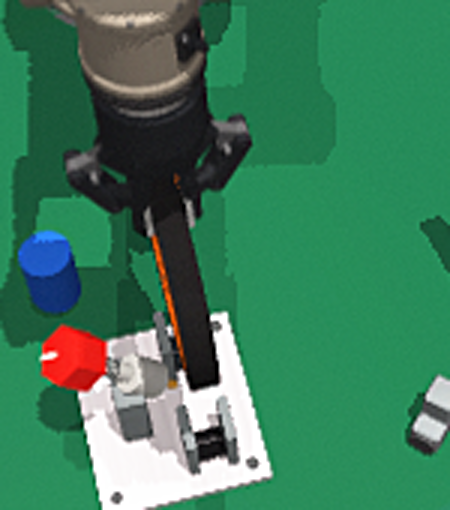

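Request:
play_rows --commands '[{"tx": 1.5,"ty": 1.5,"tz": 0,"roll": 0.12},{"tx": 3,"ty": 3.5,"tz": 0,"roll": 0.26},{"tx": 5,"ty": 5.5,"tz": 0,"roll": 0.4},{"tx": 7,"ty": 7.5,"tz": 0,"roll": 0.54},{"tx": 8.7,"ty": 9.4,"tz": 0,"roll": 0.68}]'

```text
clock: 21.9
tool_pos: [0.4985, -0.059, 0.3292]
tool_rot: [-3.14, -0.002, 2.249]
ft_force: [-0.4, -0.2, -4.1]
gripper_width: 0.0233
```

Run:
```python
from h import *
goto((.4846,.1692,.33),-5.4)
```

```text
t=21.90 tcp [ 0.4985 -0.059   0.3292] head 38.9 w 23.3 F [-0.4 -0.2 -4.1] j [-0.27  0.24  1.4   0.    1.51 -0.95]
  tx 18.64 ty 13.24 tz -0.06 roll 0.772 (alt -2.369)
```

Request:
play_rows --commands '[{"tx": 2,"ty": 1.4,"tz": 0,"roll": 0.14},{"tx": 4.5,"ty": 3.2,"tz": 0,"roll": 0.28},{"tx": 7,"ty": 5,"tz": 0,"roll": 0.42},{"tx": 9.5,"ty": 6.8,"tz": 0,"roll": 0.56},{"tx": 12,"ty": 8.5,"tz": 0,"roll": 0.7}]'

```text
clock: 22.4
tool_pos: [0.4892, 0.0877, 0.3293]
tool_rot: [-3.14, 0.0, 1.549]
ft_force: [1.3, 0.8, -4.4]
gripper_width: 0.0227
```

Run:
```python
from h import *
goto((.4846,.1692,.30),-5.4)
```

```text
t=22.40 tcp [0.4892 0.0877 0.3293] head -1.2 w 22.7 F [ 1.3  0.8 -4.4] j [ 0.02  0.23  1.41 -0.    1.5   0.04]
  tx 8.13 ty -0.63 tz 2.93 roll 0.072 (alt -3.069)
```

Request:
play_rows --commands '[{"tx": 3,"ty": -0.2,"tz": 0.5,"roll": 0.03},{"tx": 6,"ty": -0.5,"tz": 1.5,"roll": 0.07},{"tx": 8.1,"ty": -0.6,"tz": 2.9,"roll": 0.07},{"tx": 8.1,"ty": -0.6,"tz": 2.9,"roll": 0.07},{"tx": 8.1,"ty": -0.6,"tz": 2.9,"roll": 0.07}]'

```text
clock: 22.9
tool_pos: [0.4846, 0.1677, 0.3004]
tool_rot: [-3.139, 0.001, 1.486]
ft_force: [0.7, -0.4, -5.2]
gripper_width: 0.0228
```

Run:
```python
from h import *
goto((.4846,.1692,.269),-5.4)
s=Cam("scene")
s.crop('s20.png',240,70,400,240,3);t=Cam('top');t.crop('t20.png',140,130,260,230,6)
```

```text
t=22.90 tcp [0.4846 0.1677 0.3004] head -4.9 w 22.8 F [ 0.7 -0.4 -5.2] j [ 0.18  0.28  1.43 -0.    1.44  0.27]
  tx 0.15 ty -0.01 tz 3.14 roll 0.010 (alt -3.132)
```

View pics/s20.png

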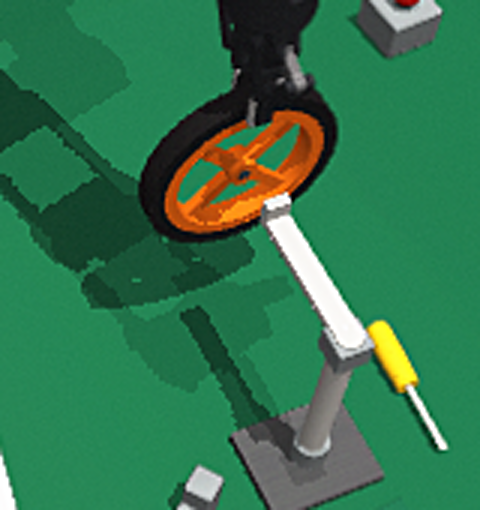

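View pics/t20.png

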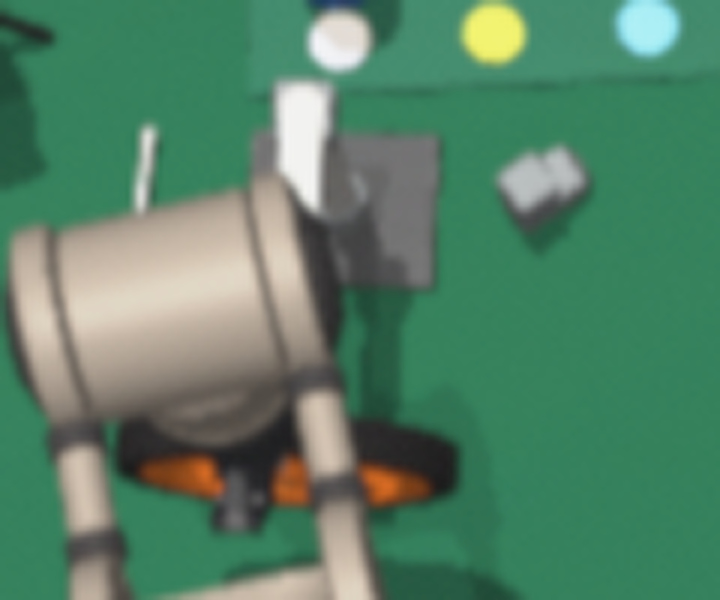

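Request:
play_rows --commands '[{"tx": 0.1,"ty": 0,"tz": 1.5,"roll": 0.01},{"tx": 0.1,"ty": 0,"tz": 3.1,"roll": 0.01},{"tx": 0.1,"ty": 0,"tz": 3.1,"roll": 0.01}]'

```text
clock: 23.3
tool_pos: [0.4845, 0.1675, 0.269]
tool_rot: [-3.138, 0.001, 1.473]
ft_force: [-0.2, -0.3, -5.4]
gripper_width: 0.0231
```

Run:
```python
from h import *
goto((.614,.157,.269),-5.4)
s=Cam("scene")
p=np.array(status.read_state()['tool_pos'])
print("hub pred px",s.proj([p-[0,0,.074], p-[0,0,.074]+[0.012,-.001,0]]))
print("tip top/bottom px", s.proj([[.549,.1635,.253],[.614,.157,.235]]))
s.crop('s21.png',270,70,400,200,4)
```

```text
t=23.30 tcp [0.4845 0.1675 0.269 ] head -5.6 w 23.1 F [-0.2 -0.3 -5.4] j [ 0.18  0.29  1.49 -0.    1.36  0.28]
  tx 0.21 ty 12.99 tz -0.05 roll -0.003 (alt 3.139)
hub pred px [[318.64124561 131.24303804]
 [320.56908304 134.42656847]]
tip top/bottom px [[332.3412723  135.71076894]
 [342.61001267 158.81579465]]
```

View pics/s21.png

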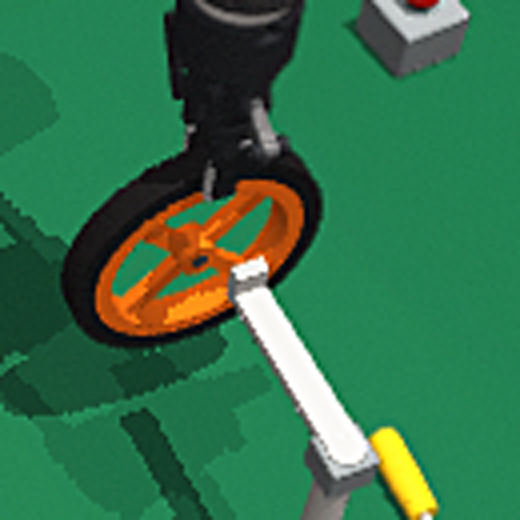

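Request:
play_rows --commands '[{"tx": 0.1,"ty": 1.5,"tz": 0,"roll": 0},{"tx": 0.15,"ty": 3,"tz": 0,"roll": 0},{"tx": 0.2,"ty": 4.5,"tz": 0,"roll": 0},{"tx": 0.2,"ty": 6,"tz": 0,"roll": 0}]'

```text
clock: 23.75
tool_pos: [0.5465, 0.1644, 0.272]
tool_rot: [3.139, -0.0, 1.474]
ft_force: [-0.4, -0.2, -4.9]
gripper_width: 0.023
```

Run:
```python
from h import *
goto((.614,.157,.269),-5.4)
s=Cam("scene")
s.crop('s22.png',270,70,400,200,4)
```

```text
t=23.75 tcp [0.5465 0.1644 0.272 ] head -5.5 w 23.0 F [-0.4 -0.2 -4.9] j [ 0.16  0.4   1.32 -0.    1.42  0.25]
  tx -0.08 ty 6.79 tz 0.32 roll -0.002 (alt 3.139)
```

View pics/s22.png

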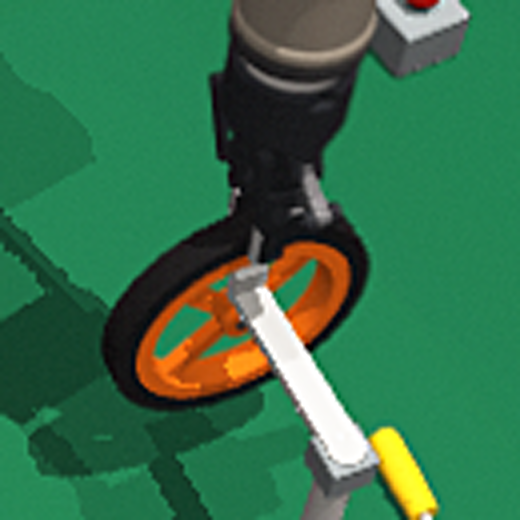

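Request:
play_rows --commands '[{"tx": 0,"ty": 1.7,"tz": 0.1,"roll": 0},{"tx": -0.05,"ty": 3.4,"tz": 0.1,"roll": 0},{"tx": -0.1,"ty": 5.1,"tz": 0.1,"roll": 0},{"tx": -0.1,"ty": 6.8,"tz": 0.1,"roll": 0},{"tx": -0.1,"ty": 6.8,"tz": 0.1,"roll": 0}]'

```text
clock: 24.3
tool_pos: [0.6148, 0.1563, 0.2701]
tool_rot: [3.139, 0.0, 1.473]
ft_force: [-0.1, 0.3, -5.3]
gripper_width: 0.0232
```

Run:
```python
from h import *
goto((.614,.157,.242),-5.4)
s=Cam("scene")
s.crop('s23.png',270,70,400,200,4)
```

```text
t=24.30 tcp [0.6148 0.1563 0.2701] head -5.6 w 23.2 F [-0.1  0.3 -5.3] j [ 0.13  0.53  1.12 -0.    1.49  0.23]
  tx 0.06 ty -0.09 tz 2.81 roll -0.003 (alt 3.138)
```

View pics/s23.png

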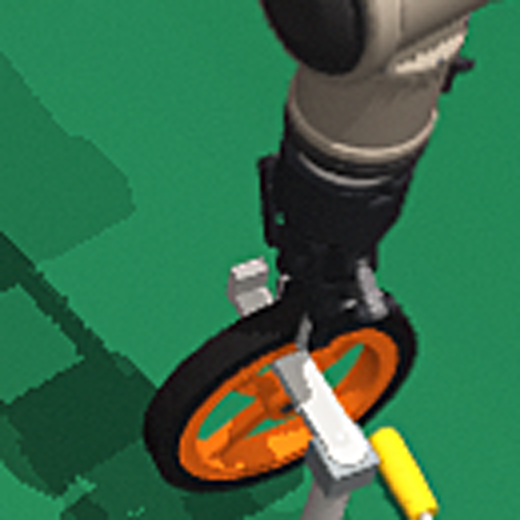

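Request:
play_rows --commands '[{"tx": 0.05,"ty": -0.05,"tz": 0.7,"roll": 0},{"tx": 0.05,"ty": -0.05,"tz": 1.4,"roll": 0},{"tx": 0.05,"ty": -0.05,"tz": 2.1,"roll": 0},{"tx": 0.05,"ty": -0.05,"tz": 2.4,"roll": 0},{"tx": 0.05,"ty": -0.05,"tz": 2.4,"roll": 0}]'

```text
clock: 24.85
tool_pos: [0.6119, 0.1579, 0.2449]
tool_rot: [-3.14, 0.0, 1.475]
ft_force: [0.4, 0.5, -4.8]
gripper_width: 0.0232
```

Request:
play_rows --commands '[{"tx": 0,"ty": 0,"tz": 0.15,"roll": 0},{"tx": 0,"ty": 0,"tz": 0.3,"roll": 0},{"tx": 0,"ty": 0,"tz": 0.3,"roll": 0}]'

```text
clock: 25.15
tool_pos: [0.6126, 0.1579, 0.2431]
tool_rot: [3.141, -0.0, 1.475]
ft_force: [0.3, -0.0, -4.4]
gripper_width: 0.0227
```

Run:
```python
from h import *
goto((.614,.157,.242),-5.4)
s=Cam("scene")
s.crop('s24.png',270,70,400,200,4)
```

```text
t=25.15 tcp [0.6126 0.1579 0.2431] head -5.5 w 22.7 F [ 0.3 -0.  -4.4] j [ 0.13  0.54  1.18 -0.    1.42  0.23]
  tx -0.08 ty 0.15 tz 0.11 roll -0.002 (alt 3.140)
```

View pics/s24.png

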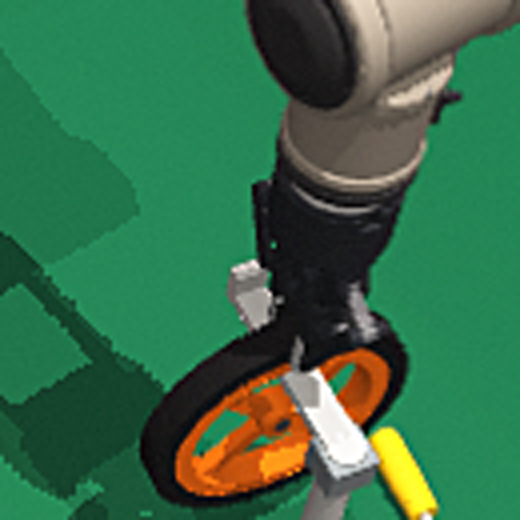

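Request:
play_rows --commands '[{"tx": 0,"ty": 0,"tz": 0.1,"roll": 0},{"tx": 0,"ty": 0,"tz": 0.1,"roll": 0}]'

```text
clock: 25.4
tool_pos: [0.6126, 0.1579, 0.2428]
tool_rot: [3.14, -0.0, 1.475]
ft_force: [-1.6, -0.4, 3.2]
gripper_width: 0.0229
```

Request:
play_rows --commands '[{"tx": 0,"ty": 0,"tz": 0.1,"roll": 0},{"tx": 0,"ty": 0,"tz": 0.1,"roll": 0}]'

```text
clock: 25.6
tool_pos: [0.6127, 0.1579, 0.2427]
tool_rot: [3.139, -0.0, 1.475]
ft_force: [-4.2, -1.6, 8.4]
gripper_width: 0.0234
```

Request:
play_rows --commands '[{"tx": 0,"ty": 0,"tz": -0.15,"roll": 0},{"tx": 0,"ty": 0,"tz": -0.15,"roll": 0}]'

```text
clock: 25.8
tool_pos: [0.6126, 0.1579, 0.2428]
tool_rot: [3.14, -0.0, 1.475]
ft_force: [-2.1, -0.9, 3.9]
gripper_width: 0.0229
```

Request:
play_rows --commands '[{"tx": 0,"ty": 0,"tz": 0,"roll": 0},{"tx": 0,"ty": 0,"tz": 0,"roll": 0}]' --jaw 32 --squeeze 20

```text
clock: 26.0
tool_pos: [0.6126, 0.1579, 0.2419]
tool_rot: [3.141, 0.0, 1.475]
ft_force: [-0.1, 0.5, -0.2]
gripper_width: 0.0271
```

Request:
play_rows --commands '[{"tx": 0,"ty": 0,"tz": 0,"roll": 0},{"tx": 0,"ty": 0,"tz": 0,"roll": 0}]' --jaw 48

```text
clock: 26.2
tool_pos: [0.6124, 0.1579, 0.2419]
tool_rot: [-3.141, 0.0, 1.475]
ft_force: [-0.6, 0.1, 0.8]
gripper_width: 0.0412
```

Run:
```python
from h import *
goto((.614,.157,.242),-5.4)
s=Cam("scene")
s.crop('s25.png',270,70,400,200,4)
```

```text
t=26.20 tcp [0.6124 0.1579 0.2419] head -5.5 w 41.2 F [-0.6  0.1  0.8] j [ 0.13  0.54  1.18 -0.    1.42  0.23]
  tx -0.07 ty 0.16 tz -0.01 roll -0.002 (alt 3.140)
```

View pics/s25.png

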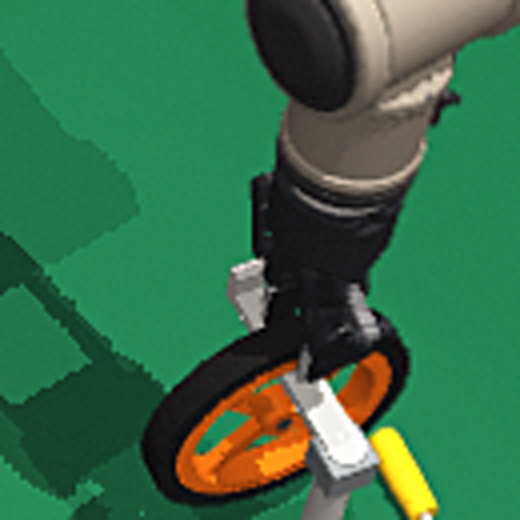

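The wheel hangs with the fingers open to 41 mm. I'll retract slowly, straight up.

Request:
play_rows --commands '[{"tx": 0,"ty": 0,"tz": -1,"roll": 0},{"tx": 0,"ty": 0,"tz": -2.5,"roll": 0},{"tx": 0,"ty": 0,"tz": -5,"roll": 0},{"tx": 0,"ty": 0,"tz": -8,"roll": 0},{"tx": 0,"ty": 0,"tz": -11,"roll": 0}]'

```text
clock: 26.75
tool_pos: [0.6122, 0.1579, 0.354]
tool_rot: [3.141, -0.0, 1.475]
ft_force: [0.7, -0.2, 0.3]
gripper_width: 0.0412
```

Request:
play_rows --commands '[{"tx": -3,"ty": -3,"tz": -1,"roll": 0},{"tx": -7,"ty": -6,"tz": -1,"roll": 0},{"tx": -11,"ty": -9,"tz": -1,"roll": 0},{"tx": -15,"ty": -12,"tz": -1,"roll": 0},{"tx": -18,"ty": -14,"tz": -1,"roll": 0}]'

```text
clock: 27.25
tool_pos: [0.4537, -0.0092, 0.3633]
tool_rot: [3.14, 0.001, 1.474]
ft_force: [-0.6, 0.1, 0.1]
gripper_width: 0.0409
```

Request:
play_rows --commands '[{"tx": 0,"ty": 0,"tz": 0,"roll": 0},{"tx": 0,"ty": 0,"tz": 0,"roll": 0},{"tx": 0,"ty": 0,"tz": 0,"roll": 0},{"tx": 0,"ty": 0,"tz": 0,"roll": 0},{"tx": 0,"ty": 0,"tz": 0,"roll": 0}]'

```text
clock: 27.75
tool_pos: [0.4563, -0.0072, 0.3618]
tool_rot: [-3.141, -0.0, 1.476]
ft_force: [-0.3, 0.5, 0.0]
gripper_width: 0.0411
```

Run:
```python
from h import *
goto((.614,.157,.242),-5.4)
s=Cam("scene");t=Cam("top")
s.crop('s26.png',150,70,400,250,3);t.crop('t26.png',140,100,340,250,4)
print(s.proj([[.613,.158,.168],[.625,.157,.168]]))
```

```text
t=27.75 tcp [ 0.4563 -0.0072  0.3618] head -5.4 w 41.1 F [-0.3  0.5  0. ] j [-0.18  0.14  1.44  0.    1.57 -0.09]
  tx 17.83 ty 14.16 tz 11.97 roll -0.000 (alt 3.141)
[[338.79027187 172.39410529]
 [340.86434259 175.87206462]]
```

View pics/s26.png

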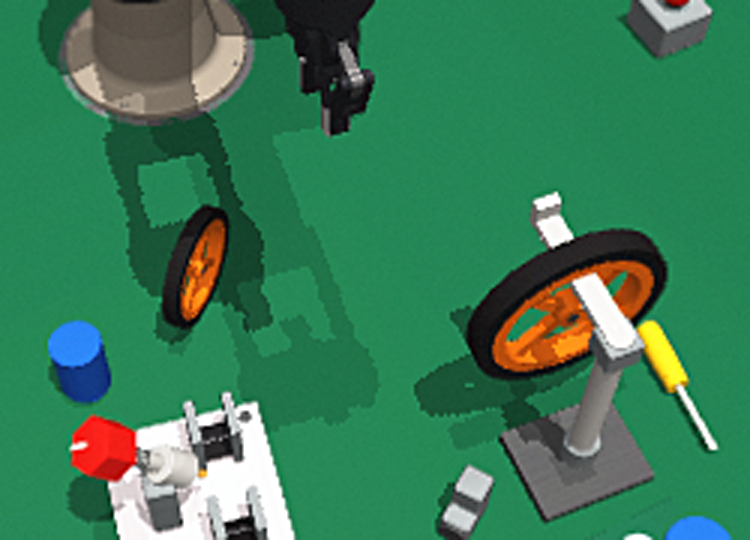

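View pics/t26.png

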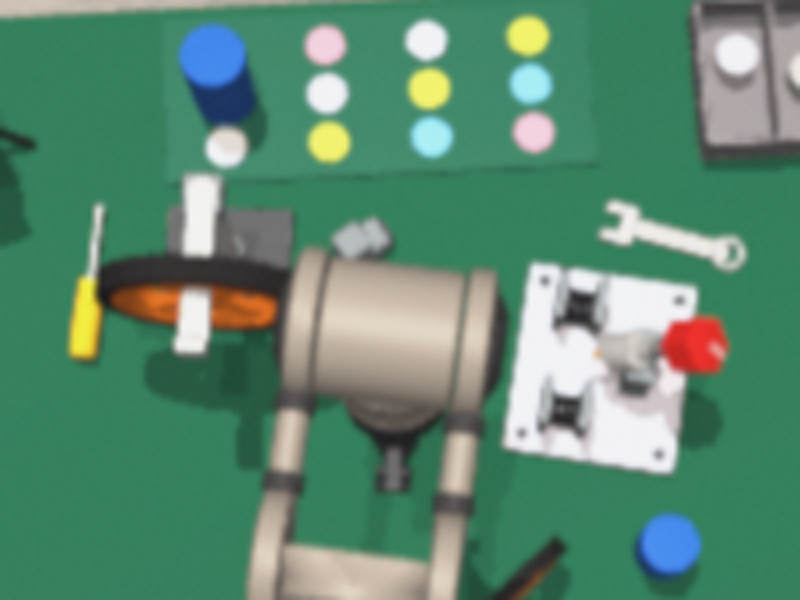

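Run:
```python
from m1 import cs,ct
print(cs,ct)
from rig import workorder,status
print(workorder.job_done())
```

```text
knob (184.2375992063492, 219.265873015873) (313.233676975945, 186.03665521191294) (array([ 0.54669226, -0.26724438,  0.15499324]), np.float64(0.0005303984524193541))
can (176.1589253187614, 189.37295081967213) (306.9907975460123, 235.8885480572597) (array([ 0.38511608, -0.2450192 ,  0.04525243]), np.float64(0.0014920994735209505)) [[ 0.38234216 -0.24258531  0.07      ]]
plate scene z=.01
 [[ 0.49333669 -0.09962763  0.01      ]
 [ 0.66693908 -0.13968874  0.01      ]
 [ 0.63636075 -0.29499879  0.01      ]]
plate top z=.01
 [[ 0.66557647 -0.13909914  0.01      ]
 [ 0.63294544 -0.29751807  0.01      ]
 [ 0.45385137 -0.26127475  0.01      ]
 [ 0.48653805 -0.10153217  0.01      ]]
(176.1589253187614, 189.37295081967213) (306.9907975460123, 235.8885480572597)
the job is handed in; nothing more can be done
None
```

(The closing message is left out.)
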